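# Load and pin a pasteuriser bottle carrier

## Robot

A 7-joint arm with a two-finger parallel gripper is mounted at the origin on the work surface. World frame = base frame: x ahead of the robot, y to its left, z up, the work surface at z = 0. Lengths are in m, angles in rad, forces in N, time in s.
With the tool pointing down it reaches from about 0.35 to 0.9 m from the base axis. Payload 7.2 kg.
Tool frame: the origin (TCP) lies at the very end of the fingers, on their centre line; the grasp point (between the pads) lies 19 mm behind it; z points along the fingers, y is the direction in which the jaws open and shut (so a half turn about z gives the same grasp; the last joint's range is limited). The gripper opens to 85 mm and grips with 20 to 120 N. Pads are 22 mm wide; open, the fingers measure 114 mm over their backs; the gripper's body (76 mm by 85 mm) begins 54 mm behind the grasp point. The pads swing forward as they close: fully open they stand 13 mm farther back than shut.
Start: joints at [1.252, 0.411, -0.013, 1.596, 0.006, 1.134, -0.082], TCP at [0.155, -0.605, 0.231] pointing down, gripper open.
Joint ranges: [-2.95, 2.95], [-0.29, 1.99], [-1.47, 1.44], [0.14, 2.54], [-1.03, 4.17], [0.13, 1.85], [-2.86, 2.86]. Speed limits (rad/s): [2.39, 2.39, 3.01, 3.01, 3.14, 3.14, 3.14].

## Interface

Orientations are given as a unit quaternion [w, x, y, z].
In Python, from bench import readout, vision, job gives the robot as it stands.
- The arm moves only by the tool step_arm, never from a script. Its argument "rows" is text: rows parted by semicolons, each of 7 numbers parted by spaces: the shift along the tool's x, y, z in units of 0.25 m (1.0 is 0.25 m), then the turn, a rotation vector about the tool's x, y, z in units of 0.5 rad (1.0 is 0.5 rad), then the gripper command: -1 is shut, 1 is fully open, values between are in proportion. In form: dx dy dz ax ay az gripper; .... A call has 1 to 5 rows; each row shifts and turns the commanded pose from where the row before left it, along the tool's axes as they then stand; what a row does not reach is not made up. A row lasts 1/8 s, in which the tool goes at most 62.5 mm and 10.7 degrees, less where a joint would pass 70% of its speed; a pose out of reach is approached as far as the arm can. A call with a number of a shift or a turn outside -1 to 1 is refused whole. A call with a gripper value outside its range is refused whole. The fingers move at their own pace and stop on an object; "grip_force" is the grip in N (left out, the last holds). Time passes only in rows, so rows that do not move let the fingers close. It gives the time, the measured TCP pose, the force and the opening at its end, in the units of the state.
- readout.state(): the state, without advancing time (a new reading comes with each control period).
- vision.capture(name): name is "side" or "top" or "wrist"; returns a dict with "frame" (384x512x3 uint8, red, green, blue), "mtx" (3x3 intrinsics, pixels), "xyz" and "orientation" of the camera in the world; the wrist camera has in their place "T_tool_cam" (4x4, takes a point from camera to tool coordinates, whose origin is the TCP and whose axes are the flange's). Camera axes: x right, y down, z forward; pixel columns grow to the right and rows downward; lengths in m; the calibration is good to about 2 mm. A picture is of the moment at which its call begins: read the wrist's pose just before it. There is no depth.
- job.sign_off(): hands the job in, once; it reports no verdict.
The state is a dict: "time_s": time; "q": joint angles; "joint_vel": joint speeds; "tau": joint torques, N m; "position": TCP position; "ee_rot": TCP orientation; "contact_force": force on the tool from outside, world axes, zero at the start; "torque": the same for the moment, N m; "gripper_width": finger opening in m.
Only numpy, scipy, OpenCV 4.12 (cv2) and the standard library are available. Lean on these libraries where they do the work, as an engineer would, in place of code of your own. Each camera call takes 0.05 s, during which the arm holds its last target.

## Task

Get the carrier ready for the pasteuriser: stand every milk bottle upright in a cell of the carrier of its own, then lay the hold-down grid, grip bar up, over the bottles on the carrier's two end lugs. Then lock it with the two taper pins, one after the other: pick up a pin, turn it upright (tip down) in the gripper by pushing its shank against the edge of the granite splash curb, and drive it through the grid and the lug beneath until its square grip sits on the grid, so that the holes are pulled into line. Leave the tin, the rinse bottle and the steel jug where they stand.

Things in the scene. Friction and masses are not known exactly. Their poses are not given: they have to be found in the camera images.
- carrier: steel bottle carrier, fixed. Origin at counter level in its middle, y along it, z up. Three cells in a row along y, 58 mm apart, about 57 x 55 mm inside, floor 4 mm up, walls 45 mm high (40 between cells). At each end (y = +-89 mm) an upright plate, 64 mm wide, 128 mm high, with an 8 mm thick lug sticking out level at its top
- cell_left (a point): centre of the floor of the cell at +y of the carrier (axes as the carrier's)
- cell_mid (a point): centre of the floor of the middle cell
- cell_right (a point): centre of the floor of the cell at -y of the carrier
- lug_left (a point): centre of the 18 mm hole in the lug at the carrier's +y end, on the lug's top face, 128 mm above the counter, 110 mm from the carrier's middle; the hole goes through and below it is open
- lug_right (a point): the same for the lug at the -y end
- grid_bar (a point): middle of the 14 x 14 mm, 110 mm long grip bar (along y) of the loose hold-down grid, 46 mm above the grid's underside. The grid: flat steel frame 60 (x) x 260 (y) x 5 mm, 0.35 kg, an 18 mm hole in each end tab, 110 mm from the middle; both ends alike. At first flat on the counter, bar up; in use it rests on the lugs' tops, 8 mm over the bottle caps
- bottle1_center (a point): milk bottle: white, round, 46 mm in diameter and 116 mm tall over its screw cap, about 0.17 kg; stands upright on the counter at the start. This point is at its middle, half-way up (58 mm); z is up along the bottle.
- bottle2_center (a point): milk bottle: white, round, 46 mm in diameter and 116 mm tall over its screw cap, about 0.17 kg; stands upright on the counter at the start. This point is at its middle, half-way up (58 mm); z is up along the bottle.
- bottle3_center (a point): milk bottle: white, round, 46 mm in diameter and 116 mm tall over its screw cap, about 0.17 kg; stands upright on the counter at the start. This point is at its middle, half-way up (58 mm); z is up along the bottle.
- bottle1_cap (a point): centre of that bottle's screw cap, 32 mm in diameter and 24 mm tall, 104 mm above the bottle's base; the bottle narrows to 30 mm just under the cap
- bottle2_cap (a point): centre of that bottle's screw cap, 32 mm in diameter and 24 mm tall, 104 mm above the bottle's base; the bottle narrows to 30 mm just under the cap
- bottle3_cap (a point): centre of that bottle's screw cap, 32 mm in diameter and 24 mm tall, 104 mm above the bottle's base; the bottle narrows to 30 mm just under the cap
- pin1_grip (a point): centre of a locking pin's square black grip (24 x 24 mm, 44 mm long). Beyond it a round steel shank 58 mm long: 16 mm thick for 22 mm, then tapering to 8 mm at the tip. z runs along the pin from tip to grip: shoulder at z = -22 mm, tip at z = -80 mm from here. 0.14 kg. At first it lies on a flat of its grip, axis 12 mm up, tip pointing to the robot's left (+y) within about 25 degrees
- pin2_grip (a point): centre of a locking pin's square black grip (24 x 24 mm, 44 mm long). Beyond it a round steel shank 58 mm long: 16 mm thick for 22 mm, then tapering to 8 mm at the tip. z runs along the pin from tip to grip: shoulder at z = -22 mm, tip at z = -80 mm from here. 0.14 kg. At first it lies on a flat of its grip, axis 12 mm up, tip pointing to the robot's left (+y) within about 25 degrees
- curb_edge (a point): middle of the granite splash curb's upper edge on the robot's side. The curb is a fixed upright strip, 100 mm high, 22 mm thick (to +x from here), 260 mm long (along y, 130 each way); its plain upright face looks to -x of this point. Returns of the same height run from both its ends to +x, round a flat drainer
- tin: bystander: steel tin, 100 mm in diameter, 130 mm tall; origin at the centre of its underside. Leave it alone.
- rinse_bottle: bystander: clear bottle with a red nozzle, 56 mm in diameter, 160 mm tall; origin at the centre of its underside. Leave it alone.
- jug: bystander: steel jug with a handle, 100 mm in diameter, 110 mm tall; it stands on the drainer behind the curb; origin at the centre of its underside. Leave it alone.
Mind the look-alikes: they are no part of the job. What is shaped like the part that bears pin1_grip but pink or purple is not meant.

How it is judged:
On the way, in this order (a step that is already met when the one before it is completed fails the run):
1. every milk bottle stands in a cell of the carrier (z of bottle1_center in the frame of carrier between 0.055 and 0.07 m and x of bottle1_center in the frame of carrier between -0.015 and 0.015 m and y of bottle1_center in the frame of carrier between -0.085 and 0.085 m and angle between each of bottle1_center, bottle2_center, bottle3_center's own z axis and vertical below 0.15 rad and z of bottle2_center in the frame of carrier between 0.055 and 0.07 m and x of bottle2_center in the frame of carrier between -0.015 and 0.015 m and y of bottle2_center in the frame of carrier between -0.085 and 0.085 m and z of bottle3_center in the frame of carrier between 0.055 and 0.07 m and x of bottle3_center in the frame of carrier between -0.015 and 0.015 m and y of bottle3_center in the frame of carrier between -0.085 and 0.085 m), for 0.2 s.
2. the grid lies over the bottles on both lugs, let go (all of step 1 and horizontal distance between grid_bar and carrier below 0.01 m and angle between the y axis of grid_bar and the y axis of carrier, either way round below 0.08 rad and z of grid_bar in the frame of carrier between 0.168 and 0.178 m and angle between grid_bar's own z axis and vertical below 0.06 rad and contact force between grid and the fingers below 0.2 N), for 0.2 s.
3. a pin held in the gripper is turned upright against the curb (((contact force between pin1 and curb above 0.5 N and contact force between pin1 and the fingers above 1 N and angle between pin1_grip's own z axis and vertical below 0.35 rad) or (contact force between pin2 and curb above 0.5 N and contact force between pin2 and the fingers above 1 N and angle between pin2_grip's own z axis and vertical below 0.35 rad))), for 0.1 s.
4. that pin is driven home ((((horizontal distance between pin1_grip and lug_left below 0.006 m or horizontal distance between pin1_grip and lug_right below 0.006 m) and z of pin1_grip in the frame of carrier between 0.15 and 0.1585 m and angle between pin1_grip's own z axis and vertical below 0.1 rad) or ((horizontal distance between pin2_grip and lug_left below 0.006 m or horizontal distance between pin2_grip and lug_right below 0.006 m) and z of pin2_grip in the frame of carrier between 0.15 and 0.1585 m and angle between pin2_grip's own z axis and vertical below 0.1 rad))), for 0.2 s.
5. the other pin, held in the gripper, is turned upright against the curb (((contact force between pin1 and curb above 0.5 N and contact force between pin1 and the fingers above 1 N and angle between pin1_grip's own z axis and vertical below 0.35 rad) or (contact force between pin2 and curb above 0.5 N and contact force between pin2 and the fingers above 1 N and angle between pin2_grip's own z axis and vertical below 0.35 rad))), for 0.1 s.
6. both pins are home ((horizontal distance between pin1_grip and lug_left below 0.006 m or horizontal distance between pin1_grip and lug_right below 0.006 m) and z of pin1_grip in the frame of carrier between 0.15 and 0.1585 m and angle between each of pin1_grip, pin2_grip's own z axis and vertical below 0.1 rad and (horizontal distance between pin2_grip and lug_left below 0.006 m or horizontal distance between pin2_grip and lug_right below 0.006 m) and z of pin2_grip in the frame of carrier between 0.15 and 0.1585 m), for 0.2 s.
At the end, for the whole second after the job is handed in: Every bottle stands upright in a cell; the grid lies level on both lugs, its middle within 3.5 mm and its direction within 0.03 rad of the carrier's; a pin is home in each lug: square grip within 3.5 mm of sitting on the grid, within 6 mm of the hole's axis, upright within 0.1 rad; all at rest (all of step 1 and all of step 6 and horizontal distance between grid_bar and carrier below 0.0035 m and angle between the y axis of grid_bar and the y axis of carrier, either way round below 0.03 rad and z of grid_bar in the frame of carrier between 0.168 and 0.178 m and angle between grid_bar's own z axis and vertical below 0.06 rad and linear speed of each of bottle1, bottle2, bottle3, pin1, pin2, grid below 0.02 m/s); the robot touches nothing.
It fails at once if the tin is moved by more than 30 mm (distance of tin from where it was at the start of the episode above 0.03 m).
It fails at once if the rinse bottle is moved by more than 30 mm (distance of rinse_bottle from where it was at the start of the episode above 0.03 m).
It fails at once if the jug is moved by more than 30 mm (distance of jug from where it was at the start of the episode above 0.03 m).
Of bottle1, bottle2, bottle3 only 2 to 3 are there at a start; the rules pass over those that are not, and their reading is None.
At some moment in a run one of pin1, pin2 may be knocked a few centimetres aside while the robot is not near it.
It also fails if it takes over 200 s, if anything falls off the work surface, if the arm or the gripper's body presses on something with over 40 N, if the wrist force passes 120 N, or if a joint passes its speed limit or range.

## Working session

There is one attempt and no reset: what is moved stays moved. The work goes in short steps, Python scripts to look and compute and a tool call to move; the robot and the scene stay as the last step left them, time stands still between calls to the robot, and variables do not carry over. Pictures are saved under pics/ and viewed, and the job is handed in when it is done.

Besides the shell and the picture viewer there is one more tool, called after ">>>" as name(argument=value, ...) on one line, values as JSON. step_arm: Moves the arm, as the interface text tells. Its arguments: {"type":"object","properties":{"rows":{"type":"string"},"grip_force":{"type":"number"}},"required":["rows"]}

```bash
ls; mkdir -p pics
python3 - <<'E'
from bench import readout, vision, job
import cv2,numpy as np
s=readout.state(); print(s)
for n in ['side','top','wrist']:
    c=vision.capture(n); cv2.imwrite(f'pics/{n}0.png',cv2.cvtColor(c['frame'],cv2.COLOR_RGB2BGR))
    print(n,{k:np.round(np.array(v),4).tolist() for k,v in c.items() if k!='frame'})
E
```

```text
pics
{'time_s': 0.0, 'q': array([ 1.251807  ,  0.41189453, -0.0127126 ,  1.59704639,  0.00559768,
        1.13431949, -0.08223485]), 'joint_vel': array([-1.58040755e-03, -5.99067299e-04, -9.12734965e-06,  7.63341254e-04,
       -2.12345627e-04, -9.12275564e-04, -1.86474579e-04]), 'tau': array([-1.10697165e-03, -6.00628781e+01,  6.81523271e-01, -2.99410844e+01,
        1.36798230e-02,  1.05793579e-02,  1.84669040e-05]), 'position': array([ 0.15494038, -0.60497014,  0.23045547]), 'ee_rot': array([-8.00588166e-04,  9.92148721e-01,  1.25060981e-01, -1.58269860e-04]), 'contact_force': array([0.31656674, 0.32933291, 0.16581777]), 'torque': array([ 0.03662376,  0.02423033, -0.0368056 ]), 'gripper_width': 0.085145808694671}
side {'mtx': [[351.4114, 0.0, 253.0308], [0.0, 351.4114, 191.1296], [0.0, 0.0, 1.0]], 'xyz': [0.4762, -0.7494, 0.8645], 'orientation': [-0.3694, 0.9291, -0.0101, 0.0141]}
top {'mtx': [[362.2217, 0.0, 248.015], [0.0, 362.2217, 192.4302], [0.0, 0.0, 1.0]], 'xyz': [0.4461, -0.01, 1.3078], 'orientation': [-0.014, 0.7073, -0.7065, 0.0183]}
wrist {'mtx': [[330.7645, 0.0, 258.6724], [0.0, 330.7645, 188.6795], [0.0, 0.0, 1.0]], 'T_tool_cam': [[-0.0003, -0.9609, -0.277, 0.0707], [1.0, -0.0006, 0.0009, 0.001], [-0.0011, -0.277, 0.9609, -0.1416], [0.0, 0.0, 0.0, 1.0]]}
```

Top view: milk bottles at (134,188) and (140,220), the rinse bottle's red nozzle at (131,131), the tin at (231,100). The carrier is about (215,160), the grid (240,208), and the curb's near edge y≈147. Black pin grips are at (334,187) and (317,211); the pink (300,243), (353,229), (332,272) and purple (369,195) ones are look-alikes. I'll zoom in next.

```bash
cat > h.py <<'E'
from bench import readout, vision, job
import cv2,numpy as np
from scipy.spatial.transform import Rotation as R
def rot(q): return R.from_quat([q[1],q[2],q[3],q[0]])
class Cam:
    def __init__(s,n):
        st=readout.state() if n=='wrist' else None
        c=vision.capture(n); s.n=n; s.rgb=c['frame']; s.K=np.array(c['mtx'])
        if n=='wrist':
            T=np.array(c['T_tool_cam']); Rt=rot(st['ee_rot']).as_matrix()
            s.Rm=Rt@T[:3,:3]; s.p=Rt@T[:3,3]+np.array(st['position'])
        else: s.Rm=rot(c['orientation']).as_matrix(); s.p=np.array(c['xyz'])
        s.hsv=cv2.cvtColor(s.rgb,cv2.COLOR_RGB2HSV)
    def ray(s,uv): return s.Rm@np.linalg.inv(s.K)@np.array([uv[0],uv[1],1.])
    def at(s,uv,z):
        d=s.ray(uv); return s.p+d*(z-s.p[2])/d[2]
    def proj(s,P):
        c=s.K@(s.Rm.T@(np.array(P)-s.p)); return c[:2]/c[2]
    def save(s,name,box=None,k=1,pts=()):
        im=cv2.cvtColor(s.rgb,cv2.COLOR_RGB2BGR).copy()
        for P in pts:
            u=s.proj(P); cv2.circle(im,tuple(np.round(u).astype(int)),1,(0,255,0),-1)
        if box: im=im[box[1]:box[3],box[0]:box[2]]
        im=cv2.resize(im,None,fx=k,fy=k,interpolation=cv2.INTER_CUBIC)
        cv2.imwrite('pics/'+name+'.png',im)
def tri(c1,u1,c2,u2):
    d1=c1.ray(u1);d1/=np.linalg.norm(d1);d2=c2.ray(u2);d2/=np.linalg.norm(d2)
    A=np.stack([d1,-d2],1); t=np.linalg.lstsq(A,c2.p-c1.p,rcond=None)[0]
    a=c1.p+t[0]*d1;b=c2.p+t[1]*d2; return (a+b)/2,np.linalg.norm(a-b)
def blobs(mask,amin=10):
    n,l,st,ce=cv2.connectedComponentsWithStats(mask.astype(np.uint8)); return [(ce[i],st[i]) for i in range(1,n) if st[i][4]>=amin]
E
python3 - <<'E'
from h import *
t=Cam('top'); t.save('t1',(160,80,360,230),4); t.save('t1b',(90,110,190,240),5)
s=Cam('side'); s.save('s1',(200,90,430,320),2.6)
E
```

```text
(no output)
```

Crops: lug holes at (181.1,164.6) and (247.1,151.6) and grid holes at (209.1,212.9) and (269.4,201.6) in the top view, with bottle caps near (133.7,188) and (139.7,220.5). Black pins have grips at (332.5,187) and (317,211), tips to the left. The pink and purple pins are clearly separate. Next I'll compute positions.

Run:
```python
from h import *
t=Cam('top'); s=Cam('side')
np.set_printoptions(precision=4,suppress=True)
f=lambda x,y:((x+.5)/4-.5+160,(y+.5)/4-.5+80)
g=lambda x,y:((x+.5)/2.6-.5+200,(y+.5)/2.6-.5+90)
h5=lambda x,y:((x+.5)/5-.5+90,(y+.5)/5-.5+110)
for n,u,v,z in [('lugL',f(86,340),g(195,122),.128),('lugR',f(350,288),g(246,239),.128),('gridL',f(198,533),g(75,232),.005),('gridR',f(439,488),g(105,362),.005),
  ('capA',h5(219,391),g(59,69),.116),('capB',h5(248,554),g(133,61),.116),('rinse',h5(205,96),None,.16),
  ('pinAgrip',f(691,428),None,.024),('pinAtip',f(603,431),None,.012),('pinBgrip',f(630,523),None,.024),('pinBtip',f(543,500),None,.012),('curbL',f(471,270),None,.1),('curbR',f(779,260),None,.1),('tin',f(284,76),None,.13),('curbcornL',f(471,243),g(315,590),.1),('barL',f(264,520),None,.053),('barR',f(374,498),None,.053)]:
    print(n,np.round(u,1),t.at(u,z), s.at(v,z) if v else '', tri(t,u,s,v) if v else '')
# black & white masks
H=t.hsv
for c,st in blobs(H[...,2]<45,20):
    if 140<c[1]<240 and 180<c[0]<350: print('black',c,st,t.at(c,.024))
```

```text
lugL [181.1 164.6] [0.5908 0.2014 0.128 ] [0.5911 0.1991 0.128 ] (array([0.5912, 0.2018, 0.1259]), np.float64(0.0004138751058664379))
lugR [247.1 151.6] [ 0.6339 -0.0143  0.128 ] [ 0.6341 -0.0165  0.128 ] (array([ 0.6344, -0.0143,  0.1258]), np.float64(0.00025893700167772555))
gridL [209.1 212.9] [0.4321 0.1214 0.005 ] [0.4326 0.1215 0.005 ] (array([0.4324, 0.1214, 0.005 ]), np.float64(0.0005746828905159916))
gridR [269.4 201.6] [ 0.4727 -0.0949  0.005 ] [ 0.4719 -0.096   0.005 ] (array([ 0.4723, -0.095 ,  0.0037]), np.float64(0.0008396848410413644))
capA [133.4 187.8] [0.5154 0.3596 0.116 ] [0.4097 0.3357 0.116 ] (array([0.4621, 0.3515, 0.115 ]), np.float64(0.10739381642120441))
capB [139.2 220.4] [0.4085 0.339  0.116 ] [0.5144 0.3551 0.116 ] (array([0.4613, 0.3276, 0.1398]), np.float64(0.10441270409588595))
rinse [130.6 128.8] [0.7014 0.3578 0.16  ]  
pinAgrip [332.4 186.6] [ 0.5259 -0.3179  0.024 ]  
pinAtip [310.4 187.4] [ 0.5238 -0.2417  0.012 ]  
pinBgrip [317.1 210.4] [ 0.4415 -0.2629  0.024 ]  
pinBtip [295.4 204.6] [ 0.4619 -0.1875  0.012 ]  
curbL [277.4 147.1] [ 0.6538 -0.116   0.1   ]  
curbR [354.4 144.6] [ 0.6628 -0.3752  0.1   ]  
tin [230.6  98.6] [0.8091 0.0403 0.13  ]  
curbcornL [277.4 140.4] [ 0.6766 -0.116   0.1   ] [ 0.6528 -0.417   0.1   ] (array([ 0.7862, -0.1665, -0.4761]), np.float64(0.0007776235589984692))
barL [225.6 209.6] [0.4439 0.0596 0.053 ]  
barR [253.1 204.1] [ 0.463  -0.0355  0.053 ]  
black [332.5789 186.8816] [327 184  12   7  76] [ 0.5249 -0.3186  0.024 ]
black [239.3333 207.0208] [225 203  30   9  96] [0.4531 0.0127 0.024 ]
black [316.72   210.5333] [310 206  14   9  75] [ 0.4409 -0.2615  0.024 ]
```

Sizes check: lug holes 220.0 mm apart, grid holes 220.2 mm, curb 259 mm long, and both views agree to about 2 mm. Candidates for the pins, by top-view pixel:
- Black: (332,187) and (317,210). These two are the pins.
- Pink: (300,243), (353,229), (332,272). Rejected.
- Purple: (369,195). Rejected.

The bottles are the two white caps at (133,188) and (139,220). The red-nozzled bottle at (131,129) is the rinse bottle. I'll now write a move planner.

```bash
cat >> h.py <<'E'
def Rh(h,tilt=0):
    c,s=np.cos(h),np.sin(h)
    M=np.array([[c,s,0],[s,-c,0],[0,0,-1.]])
    return R.from_matrix(M)*R.from_rotvec([0,-tilt,0])
def plan(p,h,tilt=0,grip=1,n=None,p0=None,R0=None,vmax=.05,wmax=.15,Rt=None):
    st=readout.state(); p0=np.array(st['position']) if p0 is None else np.array(p0)
    R0=rot(st['ee_rot']) if R0 is None else R0
    Rt=Rh(h,tilt) if Rt is None else Rt; p=np.array(p)
    rv=(R0.inv()*Rt).as_rotvec()
    N=n or max(1,int(np.ceil(np.linalg.norm(p-p0)/vmax)),int(np.ceil(np.linalg.norm(rv)/wmax)))
    out=[]
    for i in range(N):
        Ri=R0*R.from_rotvec(rv*i/N)
        d=Ri.inv().apply((p-p0)/N)/.25; a=rv/N/.5
        out.append(' '.join(f'{v:.3f}'.rstrip('0').rstrip('.') if abs(v)>=.0005 else '0' for v in [*d,*a])+f' {grip:g}')
    print(f'N={N}')
    for i in range(0,N,5): print('; '.join(out[i:i+5]))
    return p,Rt
def st():
    s=readout.state(); r=rot(s['ee_rot']).as_matrix()
    print('t',round(s['time_s'],2),'p',np.round(s['position'],4),'x',np.round(r[:,0],3),'z',np.round(r[:,2],3),'head',round(np.arctan2(r[1,0],r[0,0]),4),'F',np.round(s['contact_force'],1),'w',round(s['gripper_width'],4),'q',np.round(s['q'],2))
E
python3 -c "
from h import *
p,r=plan([.45,-.25,.3],1.0,0)
plan([.515,.357,.28],1.77,0,p0=p,R0=r)"
```

```text
N=10
0.15 -0.108 -0.028 0 0 -0.15 1; 0.157 -0.097 -0.028 0 0 -0.15 1; 0.164 -0.085 -0.028 0 0 -0.15 1; 0.17 -0.072 -0.028 0 0 -0.15 1; 0.175 -0.059 -0.028 0 0 -0.15 1
0.179 -0.046 -0.028 0 0 -0.15 1; 0.182 -0.033 -0.028 0 0 -0.15 1; 0.184 -0.019 -0.028 0 0 -0.15 1; 0.185 -0.005 -0.028 0 0 -0.15 1; 0.185 0.009 -0.028 0 0 -0.15 1
N=13
0.168 -0.084 0.006 0 0 -0.118 1; 0.173 -0.074 0.006 0 0 -0.118 1; 0.177 -0.064 0.006 0 0 -0.118 1; 0.18 -0.053 0.006 0 0 -0.118 1; 0.183 -0.042 0.006 0 0 -0.118 1
0.185 -0.031 0.006 0 0 -0.118 1; 0.187 -0.02 0.006 0 0 -0.118 1; 0.188 -0.009 0.006 0 0 -0.118 1; 0.188 0.002 0.006 0 0 -0.118 1; 0.187 0.013 0.006 0 0 -0.118 1
0.186 0.024 0.006 0 0 -0.118 1; 0.185 0.035 0.006 0 0 -0.118 1; 0.182 0.046 0.006 0 0 -0.118 1
```

>>> step_arm(rows="0.15 -0.108 -0.028 0 0 -0.15 1; 0.157 -0.097 -0.028 0 0 -0.15 1; 0.164 -0.085 -0.028 0 0 -0.15 1; 0.17 -0.072 -0.028 0 0 -0.15 1; 0.175 -0.059 -0.028 0 0 -0.15 1", grip_force=60)

```text
time_s: 0.98
position: [0.3035, -0.4267, 0.2667]
ee_rot: [0.0, 0.951, 0.309, 0.0]
contact_force: [0.6, -0.6, -0.1]
gripper_width: 0.0853
```

>>> step_arm(rows="0.179 -0.046 -0.028 0 0 -0.15 1; 0.182 -0.033 -0.028 0 0 -0.15 1; 0.184 -0.019 -0.028 0 0 -0.15 1; 0.185 -0.005 -0.028 0 0 -0.15 1; 0.185 0.009 -0.028 0 0 -0.15 1")

```text
time_s: 1.6
position: [0.4511, -0.2488, 0.3017]
ee_rot: [0.0, 0.877, 0.481, 0.0]
contact_force: [0.5, -0.0, 0.2]
gripper_width: 0.0857
```

>>> step_arm(rows="0.168 -0.084 0.006 0 0 -0.118 1; 0.173 -0.074 0.006 0 0 -0.118 1; 0.177 -0.064 0.006 0 0 -0.118 1; 0.18 -0.053 0.006 0 0 -0.118 1; 0.183 -0.042 0.006 0 0 -0.118 1")

```text
time_s: 2.22
position: [0.4753, -0.015, 0.294]
ee_rot: [0.0, 0.797, 0.604, 0.0]
contact_force: [0.5, -0.5, 0.4]
gripper_width: 0.0852
```

>>> step_arm(rows="0.185 -0.031 0.006 0 0 -0.118 1; 0.187 -0.02 0.006 0 0 -0.118 1; 0.188 -0.009 0.006 0 0 -0.118 1; 0.188 0.002 0.006 0 0 -0.118 1; 0.187 0.013 0.006 0 0 -0.118 1")

```text
time_s: 2.85
position: [0.5011, 0.2183, 0.2864]
ee_rot: [0.0, 0.7, 0.715, 0.0]
contact_force: [1.1, -0.2, 0.2]
gripper_width: 0.0852
```

>>> step_arm(rows="0.186 0.024 0.006 0 0 -0.118 1; 0.185 0.035 0.006 0 0 -0.118 1; 0.182 0.046 0.006 0 0 -0.118 1; 0 0 0 0 0 0 1")

```text
time_s: 3.35
position: [0.5145, 0.3611, 0.2811]
ee_rot: [-0.001, 0.632, 0.775, 0.0]
contact_force: [-0.6, -0.3, 0.4]
gripper_width: 0.0856
```

Run:
```python
from h import *
st(); w=Cam('wrist'); w.save('w1',k=1.5,pts=[(.515,.357,.116),(.409,.3375,.116)])
m=(w.hsv[...,2]>150)&(w.hsv[...,1]<40)
for c,s in blobs(m,100): print(c,s,w.at(c,.116))
```

```text
t 3.35 p [0.5145 0.3611 0.2811] x [-0.201  0.979  0.002] z [-0.002  0.002 -1.   ] head 1.7737 F [-0.6 -0.3  0.4] w 0.0856 q [-0.16  0.49 -0.78  1.48  0.35  1.31 -0.77]
[165.43181818 145.33143939] [144 134  39  29 528] [0.42511989 0.36611224 0.116     ]
[261.30560132 162.08978583] [ 244  135   35   51 1214] [0.51573074 0.36855993 0.116     ]
[145.74689826 168.69602978] [130 152  32  33 806] [0.40958941 0.34021789 0.116     ]
[448.60643564 180.92574257] [437 167  26  28 404] [0.69517809 0.3867405  0.116     ]
```

The wrist view shows cap A at (390,257) and cap B at (221,252). Both are within about 2 mm of the earlier measurement. Descending on A.

```bash
python3 -c "
from h import *
plan([.5160,.359,.086],1.77,0)"
```

```text
N=4
0 0.001 0.195 -0.001 0 0 1; 0 0.001 0.195 -0.001 0 0 1; 0 0.001 0.195 -0.001 0 0 1; 0 0.001 0.195 -0.001 0 0 1
```

>>> step_arm(rows="0 0.001 0.2 0 0 0 1; 0 0.001 0.2 0 0 0 1; 0 0.001 0.2 0 0 0 1; 0 0.001 0.18 0 0 0 1; 0 0 0 0 0 0 1")

```text
time_s: 4.03
position: [0.5161, 0.3539, 0.0838]
ee_rot: [-0.0, 0.635, 0.773, -0.003]
contact_force: [0.0, -1.0, -0.1]
gripper_width: 0.0856
```

Run:
```python
from h import *
st(); w=Cam('wrist'); w.save('w2',k=1.5); s=Cam('side'); s.save('s2',(180,80,340,200),4)
```

```text
t 4.03 p [0.5161 0.3539 0.0838] x [-0.194  0.981 -0.004] z [-0.005 -0.005 -1.   ] head 1.7659 F [ 0.  -1.  -0.1] w 0.0856 q [-0.21  0.67 -0.69  1.69  0.5   0.97 -0.89]
```

Run:
```python
from h import *
for i in range(3):
    st(); w=Cam('wrist'); print(w.at((262,266),.116))
```

```text
t 4.12 p [0.5179 0.3569 0.0882] x [-0.194  0.981  0.   ] z [ 0.001  0.    -1.   ] head 1.7665 F [ 0.9  0.8 -0.1] w 0.0852 q [-0.21  0.67 -0.69  1.69  0.5   0.97 -0.89]
[0.51855851 0.3625614  0.116     ]
t 4.17 p [0.5183 0.3576 0.0891] x [-0.195  0.981  0.001] z [ 0.002  0.001 -1.   ] head 1.7668 F [0.8 0.2 1. ] w 0.0857 q [-0.21  0.67 -0.69  1.69  0.5   0.97 -0.89]
[0.51903795 0.36275239 0.116     ]
t 4.22 p [0.5184 0.3579 0.0893] x [-0.195  0.981  0.001] z [ 0.003  0.002 -1.   ] head 1.7669 F [0.5 1.  0.4] w 0.0855 q [-0.21  0.67 -0.69  1.69  0.5   0.97 -0.89]
[0.51912639 0.3628785  0.116     ]
```

Cap A is at (393,399) in the wrist view, centred across the jaws and about 3–5 mm ahead along tool x. I'll correct that and close.

>>> step_arm(rows="0.012 0 0.014 0 0 0 1; 0 0 0 0 0 0 -1; 0 0 0 0 0 0 -1; 0 0 0 0 0 0 -1; 0 0 0 0 0 0 -1", grip_force=60)

```text
time_s: 4.9
position: [0.5164, 0.3605, 0.0837]
ee_rot: [-0.0, 0.634, 0.773, 0.0]
contact_force: [-1.3, -0.2, 3.3]
gripper_width: 0.0309
```

>>> step_arm(rows="0 0 0 0 0 0 -1; 0 0 -0.04 0 0 0 -1; 0 0 -0.1 0 0 0 -1; 0 0 -0.2 0 0 0 -1; 0 0 -0.2 0 0 0 -1")

```text
time_s: 5.52
position: [0.5164, 0.3598, 0.2196]
ee_rot: [-0.0, 0.634, 0.773, -0.0]
contact_force: [0.4, -0.0, -1.4]
gripper_width: 0.0312
```

Run:
```python
from h import *
st(); w=Cam('wrist'); w.save('w3',k=1); s=Cam('side'); s.save('s3',(180,50,340,200),4)
```

```text
t 5.53 p [0.5164 0.3598 0.2196] x [-0.196  0.981 -0.   ] z [-0.001 -0.    -1.   ] head 1.7678 F [ 0.4 -0.  -1.4] w 0.0312 q [-0.17  0.54 -0.76  1.56  0.39  1.2  -0.8 ]
```

Bottle A hangs upright in the fingers (width 31 mm). Next I'll work out its offset in the tool and the route to the middle cell.

Run:
```python
from h import *
st(); w=Cam('wrist'); s=readout.state()
print('cap', w.at((259,280),s['position'][2]+.032)-s['position'])
p,r=plan([.60,.12,.30],1.767,grip=-1)
p,r=plan([.6124,.0936,.26],1.767,grip=-1,p0=p,R0=r)
```

```text
t 5.62 p [0.5183 0.3625 0.2247] x [-0.196  0.981  0.004] z [ 0.007  0.006 -1.   ] head 1.7677 F [-0.4  0.2 -1.8] w 0.0313 q [-0.17  0.54 -0.76  1.56  0.39  1.2  -0.8 ]
cap [0.00106354 0.00122098 0.032     ]
N=6
-0.168 0.023 -0.053 0.002 -0.001 0 -1; -0.168 0.023 -0.052 0.002 -0.001 0 -1; -0.168 0.023 -0.052 0.002 -0.001 0 -1; -0.168 0.023 -0.052 0.002 -0.001 0 -1; -0.168 0.023 -0.052 0.002 -0.001 0 -1
-0.168 0.023 -0.052 0.002 -0.001 0 -1
N=1
-0.113 0.028 0.16 0 0 0 -1
```

>>> step_arm(rows="-0.168 0.023 -0.052 0 0 0 -1; -0.168 0.023 -0.052 0 0 0 -1; -0.168 0.023 -0.052 0 0 0 -1; -0.168 0.023 -0.052 0 0 0 -1; -0.168 0.023 -0.052 0 0 0 -1")

```text
time_s: 6.3
position: [0.5857, 0.1579, 0.2823]
ee_rot: [-0.001, 0.634, 0.773, -0.001]
contact_force: [-0.1, 0.2, -1.6]
gripper_width: 0.031
```

>>> step_arm(rows="-0.168 0.023 -0.052 0 0 0 -1; -0.113 0.028 0 0 0 0 -1; 0 0 0 0 0 0 -1; 0 0 0 0 0 0 -1; 0 0 0 0 0 0 -1")

```text
time_s: 6.92
position: [0.6114, 0.0949, 0.2959]
ee_rot: [-0.0, 0.633, 0.774, -0.0]
contact_force: [-0.9, 0.3, -1.1]
gripper_width: 0.0309
```

Run:
```python
from h import *
st(); w=Cam('wrist'); w.save('w4',k=1.5); Cam('top').save('t4',(160,100,300,240),4); 
plan([.6124,.0936,.17],1.767,grip=-1)
```

```text
t 6.92 p [0.6114 0.0949 0.2959] x [-0.198  0.98   0.   ] z [-0.001  0.    -1.   ] head 1.7699 F [-0.9  0.3 -1.1] w 0.0309 q [ 0.29  0.46 -0.75  1.49  0.31  1.32 -0.29]
N=3
-0.002 0.001 0.168 0 0 0.002 -1; -0.002 0.001 0.168 0 0 0.002 -1; -0.002 0.001 0.168 0 0 0.002 -1
```

The wrist view shows the bottle centred in line with the carrier, with the lug hole at (393,69). I'll check that hole by ray before descending.

Run:
```python
from h import *
st(); w=Cam('wrist'); print(w.at((262,45.7),.128))
# edges of carrier left plate for heading
st()
```

```text
t 7.03 p [0.6117 0.0947 0.2962] x [-0.198  0.98   0.   ] z [-0.  0. -1.] head 1.7697 F [-0. -0. -2.] w 0.031 q [ 0.29  0.46 -0.75  1.49  0.31  1.32 -0.29]
[0.59346462 0.20183259 0.128     ]
t 7.08 p [0.6118 0.0945 0.2963] x [-0.197  0.98   0.   ] z [-0.  0. -1.] head 1.7693 F [ 0.1 -0.1 -1.9] w 0.0311 q [ 0.29  0.46 -0.75  1.49  0.31  1.32 -0.29]
```

>>> step_arm(rows="-0.002 0.002 0.17 0 0 0 -1; -0.002 0.002 0.17 0 0 0 -1; 0 0 0.17 0 0 0 -1; 0 0 0 0 0 0 -1; 0 0 0 0 0 0 -1")

```text
time_s: 7.7
position: [0.6141, 0.0935, 0.1705]
ee_rot: [0.0, 0.634, 0.773, 0.001]
contact_force: [0.1, 0.6, -0.9]
gripper_width: 0.0313
```

Run:
```python
from h import *
st(); w=Cam('wrist'); w.save('w5',k=1.5); Cam('side').save('s5',(230,100,390,250),4); 
plan([.6124,.0936,.17],1.767,grip=-1)
```

```text
t 7.7 p [0.6141 0.0935 0.1705] x [-0.196  0.981  0.   ] z [ 0.002  0.001 -1.   ] head 1.7683 F [ 0.1  0.6 -0.9] w 0.0313 q [ 0.26  0.56 -0.71  1.64  0.4   1.09 -0.36]
N=1
0.002 -0.008 0.005 0.007 0 0.002 -1
```

Bottle and carrier centreline line up: bottle axis at column 389, walls at 328 and 450. Lowering into the middle cell.

>>> step_arm(rows="0 -0.003 0.1 0 0 0 -1; 0 -0.003 0.1 0 0 0 -1; 0 0 0.08 0 0 0 -1; 0 0 0.03 0 0 0 -1; 0 0 0 0 0 0 -1")

```text
time_s: 8.43
position: [0.612, 0.0926, 0.0915]
ee_rot: [0.0, 0.634, 0.773, 0.0]
contact_force: [0.6, 0.4, -1.4]
gripper_width: 0.0315
```

>>> step_arm(rows="0 0 0.012 0 0 0 -1; 0 0 0 0 0 0 -1; 0 0 0 0 0 0 -1")

```text
time_s: 8.8
position: [0.612, 0.0925, 0.0886]
ee_rot: [0.0, 0.634, 0.773, 0.0]
contact_force: [0.2, -0.6, -0.9]
gripper_width: 0.031
```

Run:
```python
from h import *
st(); Cam('side').save('s6',(230,100,390,250),4)
```

```text
t 8.8 p [0.612  0.0925 0.0886] x [-0.196  0.981 -0.   ] z [ 0.001 -0.    -1.   ] head 1.7678 F [ 0.2 -0.6 -0.9] w 0.031 q [ 0.23  0.65 -0.66  1.71  0.47  0.95 -0.42]
```

The bottle is down in the middle cell. Releasing, rising, then going to bottle B.

>>> step_arm(rows="0 0 0 0 0 0 0.6; 0 0 0 0 0 0 1; 0 0 0 0 0 0 1; 0 0 -0.1 0 0 0 1; 0 0 -0.15 0 0 0 1")

```text
time_s: 9.48
position: [0.611, 0.0922, 0.1504]
ee_rot: [-0.001, 0.634, 0.773, -0.001]
contact_force: [0.4, 0.3, 0.4]
gripper_width: 0.0854
```

>>> step_arm(rows="0 0 -0.2 0 0 0 1; 0 0 -0.2 0 0 0 1; 0 0 0 0 0 0 1; 0 0 0 0 0 0 1")

```text
time_s: 9.98
position: [0.6115, 0.0922, 0.2503]
ee_rot: [0.0, 0.634, 0.773, -0.0]
contact_force: [0.2, 0.4, -0.1]
gripper_width: 0.0856
```

Run:
```python
from h import *
st(); Cam('side').save('s7',(230,100,390,250),4); 
plan([.41,.3385,.26],1.767)
```

```text
t 9.97 p [0.6115 0.0922 0.2503] x [-0.196  0.981 -0.   ] z [-0.    -0.001 -1.   ] head 1.7677 F [ 0.2  0.4 -0.1] w 0.0856 q [ 0.29  0.49 -0.74  1.55  0.34  1.24 -0.31]
N=7
0.161 -0.085 -0.006 -0.001 0 0 1; 0.161 -0.085 -0.006 -0.001 0 0 1; 0.161 -0.085 -0.006 -0.001 0 0 1; 0.161 -0.085 -0.006 -0.001 0 0 1; 0.161 -0.085 -0.006 -0.001 0 0 1
0.161 -0.085 -0.006 -0.001 0 0 1; 0.161 -0.085 -0.006 -0.001 0 0 1
```

The bottle stands upright in the middle cell (cap at (213,242) in the crop). Going to B.

>>> step_arm(rows="0.161 -0.085 -0.006 0 0 0 1; 0.161 -0.085 -0.006 0 0 0 1; 0.161 -0.085 -0.006 0 0 0 1; 0.161 -0.085 -0.006 0 0 0 1; 0.161 -0.085 -0.006 0 0 0 1")

```text
time_s: 10.65
position: [0.4667, 0.2695, 0.2568]
ee_rot: [-0.001, 0.634, 0.773, -0.001]
contact_force: [0.2, 0.2, -0.0]
gripper_width: 0.0854
```

>>> step_arm(rows="0.161 -0.085 -0.006 0 0 0 1; 0.161 -0.085 -0.006 0 0 0 1; 0 0 0 0 0 0 1; 0 0 0 0 0 0 1; 0 0 0 0 0 0 1")

```text
time_s: 11.28
position: [0.4117, 0.3383, 0.2605]
ee_rot: [0.0, 0.635, 0.773, -0.001]
contact_force: [-0.2, 0.2, -0.3]
gripper_width: 0.0856
```

Run:
```python
from h import *
st(); w=Cam('wrist'); w.save('w8',k=1.5,pts=[(.41,.3385,.116)]); plan([.41,.339,.089],1.767)
```

```text
t 11.28 p [0.4117 0.3383 0.2605] x [-0.194  0.981 -0.001] z [-0.001 -0.001 -1.   ] head 1.7656 F [-0.2  0.2 -0.3] w 0.0856 q [-0.1   0.35 -0.86  1.74  0.28  1.19 -0.84]
N=4
0.001 -0.001 0.172 0 0 -0.001 1; 0.001 -0.001 0.172 0 0 -0.001 1; 0.001 -0.001 0.172 0 0 -0.001 1; 0.001 -0.001 0.172 0 0 -0.001 1
```

Cap B is at (386,257), on target. Descending and closing.

>>> step_arm(rows="0.003 -0.001 0.2 0 0 0 1; 0.002 -0.001 0.2 0 0 0 1; 0.002 -0.001 0.2 0 0 0 1; 0 -0.001 0.105 0 0 0 1; 0 0 0 0 0 0 1")

```text
time_s: 11.95
position: [0.409, 0.3395, 0.0831]
ee_rot: [-0.001, 0.635, 0.773, -0.002]
contact_force: [0.4, -0.3, 0.1]
gripper_width: 0.0859
```

>>> step_arm(rows="0 0 0 0 0 0 1; 0 0 0 0 0 0 -1; 0 0 0 0 0 0 -1; 0 0 0 0 0 0 -1; 0 0 0 0 0 0 -1")

```text
time_s: 12.58
position: [0.4095, 0.3414, 0.0858]
ee_rot: [0.0, 0.634, 0.773, 0.0]
contact_force: [-1.6, -0.8, 6.7]
gripper_width: 0.0305
```

>>> step_arm(rows="0 0 0 0 0 0 -1; 0 0 -0.04 0 0 0 -1; 0 0 -0.1 0 0 0 -1; 0 0 -0.2 0 0 0 -1; 0 0 -0.2 0 0 0 -1")

```text
time_s: 13.2
position: [0.4091, 0.341, 0.2217]
ee_rot: [-0.0, 0.634, 0.773, -0.0]
contact_force: [0.2, -0.7, -1.3]
gripper_width: 0.0309
```

>>> step_arm(rows="0 0 -0.2 0 0 0 -1; 0 0 -0.1 0 0 0 -1; 0 0 0 0 0 0 -1; 0 0 0 0 0 0 -1")

```text
time_s: 13.7
position: [0.4092, 0.3405, 0.2941]
ee_rot: [0.0, 0.634, 0.773, -0.001]
contact_force: [0.2, -0.3, -1.6]
gripper_width: 0.0307
```

Run:
```python
from h import *
st(); w=Cam('wrist'); w.save('w9',k=1); 
plan([.6010,.1505,.30],1.767,grip=-1)
```

```text
t 13.7 p [0.4092 0.3405 0.2941] x [-0.196  0.981 -0.001] z [-0.001 -0.001 -1.   ] head 1.7677 F [ 0.2 -0.3 -1.6] w 0.0307 q [-0.09  0.32 -0.88  1.69  0.26  1.25 -0.82]
N=6
-0.149 0.101 -0.004 -0.001 0 0 -1; -0.149 0.101 -0.004 -0.001 0 0 -1; -0.149 0.101 -0.004 -0.001 0 0 -1; -0.149 0.101 -0.004 -0.001 0 0 -1; -0.149 0.101 -0.004 -0.001 0 0 -1
-0.149 0.101 -0.004 -0.001 0 0 -1
```

B is held the same way. Moving over the left cell.

>>> step_arm(rows="-0.149 0.101 -0.004 0 0 0 -1; -0.149 0.101 -0.004 0 0 0 -1; -0.149 0.101 -0.004 0 0 0 -1; -0.149 0.101 -0.004 0 0 0 -1; -0.149 0.101 -0.004 0 0 0 -1")

```text
time_s: 14.38
position: [0.5702, 0.1818, 0.2985]
ee_rot: [-0.001, 0.634, 0.773, -0.001]
contact_force: [0.1, 0.6, -0.6]
gripper_width: 0.0307
```

>>> step_arm(rows="-0.149 0.101 -0.004 0 0 0 -1; 0 0 0.05 0 0 0 -1; 0 0 0 0 0 0 -1; 0 0 0 0 0 0 -1; 0 0 0 0 0 0 -1")

```text
time_s: 15.0
position: [0.6013, 0.1527, 0.289]
ee_rot: [0.0, 0.633, 0.774, 0.0]
contact_force: [0.4, -0.3, -1.1]
gripper_width: 0.0311
```

Run:
```python
from h import *
st(); w=Cam('wrist'); w.save('w10',k=1.5); Cam('side').save('s10',(230,80,390,230),4)
plan([.6010,.1500,.18],1.767,grip=-1)
```

```text
t 15.0 p [0.6013 0.1527 0.289 ] x [-0.197  0.98   0.   ] z [ 0.001  0.    -1.   ] head 1.7695 F [ 0.4 -0.3 -1.1] w 0.0311 q [ 0.2   0.47 -0.76  1.49  0.33  1.31 -0.4 ]
N=3
-0.003 -0.001 0.145 0 0 0.001 -1; -0.003 -0.001 0.145 0 0 0.001 -1; -0.003 -0.001 0.145 0 0 0.001 -1
```

Aligned with the carrier: lug hole at column 389, bottle at 388. Lowering in stages.

>>> step_arm(rows="-0.004 -0.001 0.15 0 0 0 -1; -0.004 -0.001 0.15 0 0 0 -1; -0.002 0 0.14 0 0 0 -1; 0 0 0 0 0 0 -1; 0 0 0 0 0 0 -1")

```text
time_s: 15.72
position: [0.6025, 0.1497, 0.1802]
ee_rot: [0.0, 0.634, 0.773, 0.001]
contact_force: [0.5, -0.9, -0.5]
gripper_width: 0.0308
```

Run:
```python
from h import *
st(); w=Cam('wrist'); w.save('w11',k=1.5)
plan([.6010,.1500,.093],1.767,grip=-1)
```

```text
t 15.72 p [0.6025 0.1497 0.1802] x [-0.196  0.981  0.   ] z [ 0.002  0.001 -1.   ] head 1.7681 F [ 0.5 -0.9 -0.5] w 0.0308 q [ 0.18  0.55 -0.73  1.63  0.4   1.11 -0.45]
N=2
0.001 -0.004 0.175 0.003 0 0.001 -1; 0.001 -0.004 0.175 0.003 0 0.001 -1
```

Run:
```python
from h import *
s=readout.state(); w=Cam('wrist'); d=w.at((259,121.7),.128)-s['position']; print(rot(s['ee_rot']).inv().apply(d), s['position'],w.at((259,121.7),.128))
```

```text
[0.05335426 0.0006674  0.05258001] [0.60269956 0.14983101 0.18055928] [0.59303984 0.20232854 0.128     ]
```

>>> step_arm(rows="0.002 -0.002 0.12 0 0 0 -1; 0.002 -0.002 0.12 0 0 0 -1; 0 0 0.08 0 0 0 -1; 0 0 0.038 0 0 0 -1; 0 0 0 0 0 0 -1")

```text
time_s: 16.45
position: [0.6013, 0.1504, 0.0901]
ee_rot: [0.0, 0.634, 0.773, 0.001]
contact_force: [-0.1, -0.8, -1.1]
gripper_width: 0.0308
```

>>> step_arm(rows="0 0 0 0 0 0 -1; 0 0 0 0 0 0 -1")

```text
time_s: 16.7
position: [0.6011, 0.1499, 0.0896]
ee_rot: [0.0, 0.634, 0.773, 0.0]
contact_force: [-0.3, -0.3, 1.6]
gripper_width: 0.0309
```

Run:
```python
from h import *
st(); Cam('side').save('s12',(230,80,390,230),4)
```

```text
t 16.7 p [0.6011 0.1499 0.0896] x [-0.196  0.981 -0.   ] z [ 0.001  0.    -1.   ] head 1.7676 F [-0.3 -0.3  1.6] w 0.0309 q [ 0.15  0.65 -0.68  1.71  0.48  0.95 -0.52]
```

Bottle B is seated: light contact, and it stands level with the first one. Releasing and going to the grid.

>>> step_arm(rows="0 0 0 0 0 0 0.6; 0 0 0 0 0 0 1; 0 0 0 0 0 0 1; 0 0 -0.1 0 0 0 1; 0 0 -0.15 0 0 0 1")

```text
time_s: 17.38
position: [0.5998, 0.1496, 0.1511]
ee_rot: [-0.001, 0.634, 0.773, -0.001]
contact_force: [1.0, -0.6, 0.2]
gripper_width: 0.0852
```

>>> step_arm(rows="0 0 -0.2 0 0 0 1; 0 0 -0.2 0 0 0 1; 0 0 0 0 0 0 1; 0 0 0 0 0 0 1")

```text
time_s: 17.88
position: [0.6003, 0.1495, 0.251]
ee_rot: [0.0, 0.634, 0.773, -0.0]
contact_force: [-0.6, -0.8, -0.5]
gripper_width: 0.0855
```

Run:
```python
from h import *
st(); plan([.4525,.0132,.22],np.pi/2+.186)
```

```text
t 17.88 p [0.6003 0.1495 0.251 ] x [-0.196  0.981 -0.001] z [-0.    -0.001 -1.   ] head 1.7677 F [-0.6 -0.8 -0.5] w 0.0855 q [ 0.2   0.49 -0.76  1.55  0.35  1.24 -0.41]
N=5
-0.084 -0.137 0.025 0 0 0.004 1; -0.084 -0.137 0.025 0 0 0.004 1; -0.084 -0.137 0.025 0 0 0.004 1; -0.085 -0.137 0.025 0 0 0.004 1; -0.085 -0.137 0.025 0 0 0.004 1
```

>>> step_arm(rows="-0.084 -0.137 0.025 0 0 0.004 1; -0.084 -0.137 0.025 0 0 0.004 1; -0.084 -0.137 0.025 0 0 0.004 1; -0.084 -0.137 0.025 0 0 0.004 1; -0.084 -0.137 0.025 0 0 0.004 1")

```text
time_s: 18.5
position: [0.4506, 0.0128, 0.2185]
ee_rot: [-0.001, 0.638, 0.77, -0.001]
contact_force: [0.5, -0.3, 0.5]
gripper_width: 0.0853
```

>>> step_arm(rows="0 0 0 0 0 0 1; 0 0 0 0 0 0 1; 0 0 0 0 0 0 1")

```text
time_s: 18.88
position: [0.4532, 0.0149, 0.2201]
ee_rot: [-0.0, 0.638, 0.77, 0.0]
contact_force: [0.7, 1.0, -0.0]
gripper_width: 0.0856
```

Run:
```python
from h import *
st(); w=Cam('wrist'); w.save('w13',k=1.5,pts=[(.4525,.0132,.053),(.4323,.1214,.005)]); Cam('side').save('s13',(230,80,390,230),4)
Cam('top').save('t13',(160,80,360,230),4)
```

```text
t 18.88 p [0.4532 0.0149 0.2201] x [-0.187  0.982  0.001] z [-0.     0.001 -1.   ] head 1.7591 F [ 0.7  1.  -0. ] w 0.0856 q [ 0.58  0.21 -0.81  1.97  0.18  1.03 -0.12]
```

The side and top views show both bottles upright in the left and middle cells. In the wrist view the grid bar runs from (388,168) to (387,334), with holes at (388,80) and (387,376).

Run:
```python
from h import *
st(); s=readout.state(); w=Cam('wrist')
a=w.at((388.5/1.5,79.5/1.5),.005);b=w.at((387/1.5,376.5/1.5),.005); print(a,b,(a+b)/2,np.linalg.norm(a-b),np.arctan2(a[1]-b[1],a[0]-b[0]))
a=w.at((388/1.5,168/1.5),.053);b=w.at((387/1.5,334/1.5),.053); print(a,b,(a+b)/2,np.linalg.norm(a-b),np.arctan2(a[1]-b[1],a[0]-b[0]))
plan([.4533,.0145,.030],np.pi/2+.188)
```

```text
t 19.02 p [0.4531 0.0147 0.2202] x [-0.187  0.982  0.001] z [-0.     0.001 -1.   ] head 1.7591 F [ 0.  -0.2  0.4] w 0.0855 q [ 0.58  0.21 -0.81  1.97  0.18  1.03 -0.12]
[0.43367876 0.12097693 0.005     ] [ 0.47345497 -0.09418932  0.005     ] [0.45356686 0.0133938  0.005     ] 0.21881193495142157 1.7535952969717776
[0.44366755 0.06665582 0.053     ] [ 0.46321433 -0.03969219  0.053     ] [0.45344094 0.01348181 0.053     ] 0.10812943850227456 1.752567691493358
N=4
0 0 0.19 0 0 0 1; 0 0 0.19 0 0 0 1; 0 0 0.19 0 0 0 1; 0 0 0.19 0 0 0 1
```

>>> step_arm(rows="-0.002 0 0.2 0 0 0.004 1; -0.002 0 0.2 0 0 0.004 1; 0 0 0.2 0 0 0 1; 0 0 0.16 0 0 0 1; 0 0 0 0 0 0 1")

```text
time_s: 19.7
position: [0.4509, 0.0135, 0.0282]
ee_rot: [-0.002, 0.639, 0.769, -0.002]
contact_force: [0.1, 0.1, 0.4]
gripper_width: 0.0852
```

>>> step_arm(rows="0 0 0 0 0 0 1; 0 0 0 0 0 0 -1; 0 0 0 0 0 0 -1; 0 0 0 0 0 0 -1; 0 0 0 0 0 0 -1", grip_force=90)

```text
time_s: 20.32
position: [0.4531, 0.0128, 0.0307]
ee_rot: [0.0, 0.64, 0.769, 0.0]
contact_force: [-7.7, -1.2, 37.7]
gripper_width: 0.0126
```

>>> step_arm(rows="0 0 0 0 0 0 -1; 0 0 0 0 0 0 -1; 0 0 -0.04 0 0 0 -1; 0 0 -0.1 0 0 0 -1; 0 0 -0.2 0 0 0 -1")

```text
time_s: 20.95
position: [0.4512, 0.013, 0.1151]
ee_rot: [-0.002, 0.639, 0.769, -0.001]
contact_force: [1.1, -0.8, -2.6]
gripper_width: 0.0119
```

>>> step_arm(rows="0 0 -0.2 0 0 0 -1; 0 0 -0.2 0 0 0 -1; 0 0 -0.16 0 0 0 -1; 0 0 0 0 0 0 -1; 0 0 0 0 0 0 -1")

```text
time_s: 21.58
position: [0.452, 0.0127, 0.2545]
ee_rot: [-0.0, 0.64, 0.769, -0.001]
contact_force: [-0.5, 0.0, -3.1]
gripper_width: 0.0122
```

Run:
```python
from h import *
st(); w=Cam('wrist'); w.save('w14',k=1.5); Cam('side').save('s14',(180,80,340,230),4)
```

```text
t 21.57 p [0.452  0.0127 0.2545] x [-0.182  0.983 -0.   ] z [-0.001 -0.    -1.   ] head 1.7536 F [-0.5  0.  -3.1] w 0.0122 q [ 0.63  0.18 -0.84  1.92  0.15  1.11 -0.09]
```

The grid is gripped by its bar and lifted, and looks level. Bringing it over the carrier.

Run:
```python
from h import *
st(); plan([.6126,.0930,.23],1.768,grip=-1)
```

```text
t 21.68 p [0.4518 0.0128 0.2539] x [-0.182  0.983  0.001] z [-0.003  0.    -1.   ] head 1.7541 F [ 0.2  0.1 -2.9] w 0.0122 q [ 0.63  0.18 -0.84  1.92  0.15  1.11 -0.09]
N=4
0.049 0.173 0.023 -0.001 0 -0.007 -1; 0.049 0.173 0.024 -0.001 0 -0.007 -1; 0.048 0.173 0.024 -0.001 0 -0.007 -1; 0.048 0.173 0.024 -0.001 0 -0.007 -1
```

>>> step_arm(rows="0.039 0.138 0.018 0 0 -0.006 -1; 0.039 0.138 0.018 0 0 -0.006 -1; 0.039 0.138 0.018 0 0 -0.006 -1; 0.039 0.138 0.018 0 0 -0.006 -1; 0.039 0.138 0.018 0 0 -0.006 -1")

```text
time_s: 22.3
position: [0.6134, 0.0938, 0.2304]
ee_rot: [-0.001, 0.634, 0.774, -0.001]
contact_force: [-0.5, -0.6, -2.6]
gripper_width: 0.012
```

>>> step_arm(rows="0 0 0 0 0 0 -1; 0 0 0 0 0 0 -1; 0 0 0 0 0 0 -1; 0 0 0 0 0 0 -1")

```text
time_s: 22.8
position: [0.6128, 0.0926, 0.2331]
ee_rot: [0.0, 0.634, 0.773, -0.0]
contact_force: [0.3, -0.5, -3.0]
gripper_width: 0.0122
```

Run:
```python
from h import *
st(); w=Cam('wrist'); w.save('w15',k=1.5); Cam('side').save('s15',(230,80,350,200),5); Cam('top').save('t15',(160,110,280,200),6)
```

```text
t 22.8 p [0.6128 0.0926 0.2331] x [-0.196  0.981 -0.001] z [ 0.    -0.001 -1.   ] head 1.7682 F [ 0.3 -0.5 -3. ] w 0.0122 q [ 0.31  0.52 -0.78  1.57  0.38  1.21 -0.34]
```

Both grid holes are visible: top crop (106,311) and (527,226), side crop right hole (338,409). Triangulating to check level and position.

Run:
```python
from h import *
np.set_printoptions(precision=4,suppress=True)
t=Cam('top');s=Cam('side')
f=lambda x,y:((x+.5)/6-.5+160,(y+.5)/6-.5+110)
g=lambda x,y:((x+.5)/5-.5+230,(y+.5)/5-.5+80)
L=t.at(f(106,311),.208);Rr=t.at(f(527,226),.208);print('L',L,'R',Rr,(L+Rr)/2,np.linalg.norm(L-Rr),np.arctan2(*(L-Rr)[[1,0]]))
print(tri(t,f(527,226),s,g(338,409)))
print('lugR',tri(t,(247.1,151.6),s,g(323,510)))
# outer corners of grid top view: left end (53,262),(78,376); right end (556,164),(578,277)
for a in [(53,262),(78,376),(556,164),(578,277)]: print(t.at(f(*a),.208))
```

```text
L [0.5908 0.1989 0.208 ] R [ 0.6347 -0.0149  0.208 ] [0.6127 0.092  0.208 ] 0.21825761524000092 1.7733110536887873
(array([ 0.6345, -0.0148,  0.2068]), np.float64(0.0006845544095771395))
lugR (array([ 0.6343, -0.0142,  0.1258]), np.float64(0.00013193371136186385))
[0.6157 0.2261 0.208 ]
[0.5576 0.2128 0.208 ]
[ 0.6665 -0.0296  0.208 ]
[ 0.6086 -0.0408  0.208 ]
```

The grid is within about 1 mm of the lugs in plan and level. Lowering.

>>> step_arm(rows="0.004 -0.002 0.09 0 0 0 -1; 0 -0.002 0.09 0 0 0 -1; 0 0 0.06 0 0 0 -1; 0 0 0.02 0 0 0 -1; 0 0 0 0 0 0 -1")

```text
time_s: 23.68
position: [0.6121, 0.0942, 0.168]
ee_rot: [0.0, 0.634, 0.774, 0.0]
contact_force: [-0.7, -0.3, -2.8]
gripper_width: 0.0125
```

>>> step_arm(rows="0 0 0 0 0 0 -1; 0 0 0 0 0 0 -1")

```text
time_s: 23.92
position: [0.6123, 0.0942, 0.1685]
ee_rot: [0.0, 0.634, 0.774, 0.0]
contact_force: [-1.5, 0.6, -2.6]
gripper_width: 0.0123
```

Run:
```python
from h import *
st(); w=Cam('wrist'); w.save('w16',k=1.5); Cam('side').save('s16',(230,80,350,200),5); Cam('top').save('t16',(160,110,280,200),6)
```

```text
t 23.93 p [0.6123 0.0942 0.1685] x [-0.197  0.98  -0.   ] z [ 0.001  0.    -1.   ] head 1.7688 F [-1.5  0.6 -2.6] w 0.0123 q [ 0.29  0.57 -0.75  1.64  0.43  1.1  -0.38]
```

The top crop shows lug holes nearly concentric with the grid holes at (123,328) and (524,250), with about 10 mm to go. Lowering gently.

>>> step_arm(rows="0 0 0.016 0 0 0 -1; 0 0 0.016 0 0 0 -1; 0 0 0.006 0 0 0 -1; 0 0 0 0 0 0 -1; 0 0 0 0 0 0 -1")

```text
time_s: 24.7
position: [0.6118, 0.094, 0.1589]
ee_rot: [0.0, 0.634, 0.774, -0.0]
contact_force: [-3.5, -1.1, 4.6]
gripper_width: 0.0124
```

Run:
```python
from h import *
st(); Cam('top').save('t17',(160,110,280,200),6)
```

```text
t 24.7 p [0.6118 0.094  0.1589] x [-0.197  0.98  -0.001] z [ 0.    -0.001 -1.   ] head 1.7687 F [-3.5 -1.1  4.6] w 0.0124 q [ 0.29  0.58 -0.75  1.65  0.44  1.08 -0.39]
```

The grid is in contact (F turned from −2.8 to +4.6 N) and both holes are open right through. Releasing.

>>> step_arm(rows="0 0 0 0 0 0 0; 0 0 0 0 0 0 0.5; 0 0 0 0 0 0 1; 0 0 0 0 0 0 1; 0 0 -0.1 0 0 0 1")

```text
time_s: 25.38
position: [0.6109, 0.0936, 0.1817]
ee_rot: [-0.001, 0.634, 0.774, -0.001]
contact_force: [0.4, -0.2, 0.4]
gripper_width: 0.0854
```

>>> step_arm(rows="0 0 -0.2 0 0 0 1; 0 0 -0.2 0 0 0 1; 0 0 -0.1 0 0 0 1; 0 0 0 0 0 0 1; 0 0 0 0 0 0 1")

```text
time_s: 26.0
position: [0.6116, 0.0937, 0.3072]
ee_rot: [-0.0, 0.634, 0.774, -0.001]
contact_force: [0.1, -0.1, -0.1]
gripper_width: 0.0851
```

Run:
```python
from h import *
st(); w=Cam('wrist'); w.save('w18',k=1.5); Cam('side').save('s18',(230,80,350,200),5)
```

```text
t 26.0 p [0.6116 0.0937 0.3072] x [-0.197  0.98  -0.   ] z [-0.001 -0.001 -1.   ] head 1.7687 F [ 0.1 -0.1 -0.1] w 0.0851 q [ 0.32  0.46 -0.8   1.47  0.33  1.35 -0.3 ]
```

The grid lies on both lugs with its holes concentric, and the gripper is clear. Next I'll locate the black pins again before picking.

```bash
cat >> h.py <<'E'
def pins(cam,roi=None):
    # black grips; shank direction from bright pixels next to it
    m=(cam.hsv[...,2]<45)
    out=[]
    for c,s in blobs(m,20):
        if roi and not(roi[0]<c[0]<roi[2] and roi[1]<c[1]<roi[3]): continue
        out.append((c,s))
    return out
E
python3 - <<'E'
from h import *
np.set_printoptions(precision=4,suppress=True)
t=Cam('top'); t.save('t19',(280,160,400,250),6); s=Cam('side'); s.save('s19',(200,230,300,320),6)
for c,st_ in pins(t,(285,170,350,230)): print('top',c,st_[:5],t.at(c,.018))
for c,st_ in pins(s,(210,240,290,320)): print('side',c,st_[:5],s.at(c,.014))
E
```

```text
top [332.7    186.6143] [327 184  12   7  70] [ 0.5263 -0.3205  0.018 ]
top [316.7353 210.4265] [311 207  12   8  68] [ 0.4413 -0.2627  0.018 ]
side [228.3826 276.8792] [223 268  12  18 149] [ 0.4397 -0.2643  0.014 ]
side [260.6623 295.9007] [256 287  10  19 151] [ 0.5246 -0.3211  0.014 ]
```

Pin A's grip is at (0.525,−0.320) with its tip to the left, heading about 1.595. Pin B's grip is at (0.4405,−0.2635). The purple pin and both pinks in view are well clear. Moving above pin A.

Run:
```python
from h import *
st(); plan([.525,-.315,.25],1.595,vmax=.048)
```

```text
t 26.2 p [0.6116 0.0939 0.3071] x [-0.197  0.98   0.   ] z [-0.002 -0.    -1.   ] head 1.7689 F [ 0.6 -0.   0. ] w 0.0855 q [ 0.32  0.46 -0.8   1.47  0.33  1.35 -0.3 ]
N=9
-0.171 -0.073 0.025 0 0 0.039 1; -0.172 -0.07 0.025 0 0 0.039 1; -0.173 -0.067 0.025 0 0 0.039 1; -0.175 -0.063 0.025 0 0 0.039 1; -0.176 -0.06 0.025 0 0 0.039 1
-0.177 -0.057 0.025 0 0 0.039 1; -0.178 -0.053 0.025 0 0 0.039 1; -0.179 -0.05 0.025 0 0 0.039 1; -0.18 -0.046 0.025 0 0 0.039 1
```

>>> step_arm(rows="-0.171 -0.073 0.025 0 0 0.039 1; -0.172 -0.07 0.025 0 0 0.039 1; -0.173 -0.067 0.025 0 0 0.039 1; -0.175 -0.063 0.025 0 0 0.039 1; -0.176 -0.06 0.025 0 0 0.039 1")

```text
time_s: 26.82
position: [0.5634, -0.1347, 0.2763]
ee_rot: [-0.0, 0.671, 0.742, -0.0]
contact_force: [-0.3, -0.7, 0.2]
gripper_width: 0.0854
```

>>> step_arm(rows="-0.177 -0.057 0.025 0 0 0.039 1; -0.178 -0.053 0.025 0 0 0.039 1; -0.179 -0.05 0.025 0 0 0.039 1; -0.18 -0.046 0.025 0 0 0.039 1; 0 0 0 0 0 0 1")

```text
time_s: 27.45
position: [0.5229, -0.3199, 0.2501]
ee_rot: [-0.001, 0.702, 0.712, -0.001]
contact_force: [0.6, 0.3, 0.5]
gripper_width: 0.085
```

>>> step_arm(rows="0 0 0 0 0 0 1; 0 0 0 0 0 0 1")

```text
time_s: 27.7
position: [0.526, -0.3134, 0.2522]
ee_rot: [-0.0, 0.698, 0.716, 0.0]
contact_force: [-0.1, 0.1, 0.1]
gripper_width: 0.0854
```

Run:
```python
from h import *
st(); w=Cam('wrist'); w.save('w20',k=1.5,pts=[(.525,-.32,.024),(.5233,-.2412,.012)])
```

```text
t 27.7 p [ 0.526  -0.3134  0.2522] x [-0.025  1.     0.   ] z [ 0.  0. -1.] head 1.5956 F [-0.1  0.1  0.1] w 0.0854 q [ 0.94  0.46 -0.67  1.57  0.3   1.22  0.24]
```

Wrist view: the pin A grip is at (388,241) and its tip at (387,134), matching the projected points within 2 mm. It is the black one; purple is at (370,370) and pink at (185,285). I'll tilt the tool 0.4 rad (so the pin will sit partly tip-down in the fingers) and descend.

Run:
```python
from h import *
st(); p,r=plan([.5255,-.316,.11],1.595,-.4,vmax=.045,wmax=.1)
plan([.5255,-.316,.011],1.595,-.4,p0=p,R0=r,vmax=.035)
```

```text
t 27.75 p [ 0.526  -0.3135  0.2522] x [-0.025  1.     0.   ] z [ 0.  0. -1.] head 1.5956 F [-0.4  0.7  0.3] w 0.085 q [ 0.94  0.46 -0.67  1.57  0.3   1.22  0.24]
N=4
-0.003 -0.001 0.142 0 0.2 0 1; -0.017 -0.001 0.141 0 0.2 0 1; -0.031 -0.001 0.139 0 0.2 0 1; -0.044 -0.001 0.135 0 0.2 0 1
N=3
-0.051 0 0.122 0 0 0 1; -0.051 0 0.122 0 0 0 1; -0.051 0 0.122 0 0 0 1
```

>>> step_arm(rows="-0.003 -0.001 0.142 0 0.2 0 1; -0.017 -0.001 0.141 0 0.2 0 1; -0.031 -0.001 0.139 0 0.2 0 1; -0.044 -0.001 0.135 0 0.2 0 1; 0 0 0 0 0 0 1")

```text
time_s: 28.38
position: [0.5221, -0.3182, 0.1056]
ee_rot: [-0.145, 0.686, 0.699, 0.139]
contact_force: [-1.2, 0.1, 0.5]
gripper_width: 0.0859
```

>>> step_arm(rows="0 0 0 0 0 0 1; 0 0 0 0 0 0 1")

```text
time_s: 28.62
position: [0.5261, -0.3167, 0.113]
ee_rot: [-0.14, 0.684, 0.702, 0.139]
contact_force: [-0.4, 0.6, -0.4]
gripper_width: 0.0853
```

Run:
```python
from h import *
st(); plan([.5255,-.316,.0105],1.595,-.4,vmax=.03)
w=Cam('wrist'); w.save('w21',k=1,pts=[(.5255,-.318,.024)])
```

```text
t 28.62 p [ 0.5261 -0.3167  0.113 ] x [-0.024  0.922  0.386] z [-0.007  0.386 -0.922] head 1.5971 F [-0.4  0.6 -0.4] w 0.0853 q [ 1.07  0.78 -0.7   1.5   0.13  1.2   0.45]
N=4
-0.039 -0.001 0.095 0.001 0.002 0.001 1; -0.039 -0.001 0.095 0.001 0.002 0.001 1; -0.039 -0.001 0.095 0.001 0.002 0.001 1; -0.039 -0.001 0.095 0.001 0.002 0.001 1
```

>>> step_arm(rows="-0.045 0 0.11 0 0 0 1; -0.045 0 0.11 0 0 0 1; -0.035 0 0.08 0 0 0 1; -0.016 0 0.04 0 0 0 1; 0 0 0 0 0 0 1")

```text
time_s: 29.3
position: [0.5245, -0.3168, 0.018]
ee_rot: [-0.142, 0.685, 0.701, 0.139]
contact_force: [0.2, -0.5, -0.3]
gripper_width: 0.0852
```

>>> step_arm(rows="0 0 0 0 0 0 1; 0 0 0 0 0 0 1")

```text
time_s: 29.55
position: [0.5249, -0.3174, 0.0189]
ee_rot: [-0.141, 0.685, 0.701, 0.139]
contact_force: [-0.1, -0.2, -0.0]
gripper_width: 0.0853
```

Run:
```python
from h import *
st(); plan([.5255,-.316,.0095],1.595,-.4,vmax=.03)
w=Cam('wrist'); w.save('w22',k=1.5,pts=[(.5255,-.318,.024)])
```

```text
t 29.55 p [ 0.5249 -0.3174  0.0189] x [-0.021  0.921  0.389] z [-0.008  0.389 -0.921] head 1.5937 F [-0.1 -0.2 -0. ] w 0.0853 q [ 1.05  0.89 -0.66  1.55  0.18  1.06  0.45]
N=1
-0.01 0.002 0.037 0.003 0.002 -0.002 1
```

Aligned: the grip is centred between the jaws at (390,378). Final 9 mm, then close.

>>> step_arm(rows="-0.005 0.001 0.019 0 0 0 1; -0.005 0.001 0.018 0 0 0 1; 0 0 0 0 0 0 1; 0 0 0 0 0 0 -1; 0 0 0 0 0 0 -1", grip_force=50)

```text
time_s: 30.22
position: [0.525, -0.3158, 0.0085]
ee_rot: [-0.142, 0.685, 0.701, 0.139]
contact_force: [-0.4, -0.1, 0.1]
gripper_width: 0.0514
```

>>> step_arm(rows="0 0 0 0 0 0 -1; 0 0 0 0 0 0 -1; 0 0 0 0 0 0 -1")

```text
time_s: 30.6
position: [0.5251, -0.3161, 0.0088]
ee_rot: [-0.142, 0.685, 0.701, 0.139]
contact_force: [-0.1, -0.2, 2.5]
gripper_width: 0.0232
```

Run:
```python
from h import *
st(); p,r=plan([.5255,-.316,.22],1.595,-.4,grip=-1,vmax=.045)
w=Cam('wrist'); w.save('w23',k=1)
```

```text
t 30.6 p [ 0.5251 -0.3161  0.0088] x [-0.021  0.921  0.389] z [-0.008  0.389 -0.921] head 1.5932 F [-0.1 -0.2  2.5] w 0.0232 q [ 1.05  0.9  -0.65  1.55  0.19  1.05  0.45]
N=5
0.066 0 -0.156 0 0 -0.001 -1; 0.066 0 -0.156 0 0 -0.001 -1; 0.066 0 -0.156 0 0 -0.001 -1; 0.066 0 -0.156 0 0 -0.001 -1; 0.066 0 -0.156 0 0 -0.001 -1
```

Gripped (23 mm). Lifting.

>>> step_arm(rows="0.03 0 -0.07 0 0 0 -1; 0.066 0 -0.156 0 0 0 -1; 0.066 0 -0.156 0 0 0 -1; 0.066 0 -0.156 0 0 0 -1; 0.066 0 -0.156 0 0 0 -1")

```text
time_s: 31.28
position: [0.5247, -0.3152, 0.1993]
ee_rot: [-0.142, 0.685, 0.701, 0.139]
contact_force: [1.1, 0.3, -2.6]
gripper_width: 0.0225
```

>>> step_arm(rows="0.03 0 -0.08 0 0 0 -1; 0 0 0 0 0 0 -1; 0 0 0 0 0 0 -1")

```text
time_s: 31.65
position: [0.5243, -0.3163, 0.2174]
ee_rot: [-0.143, 0.685, 0.701, 0.139]
contact_force: [-1.1, -0.0, -2.2]
gripper_width: 0.0228
```

Run:
```python
from h import *
st(); w=Cam('wrist'); w.save('w24',k=1); Cam('side').save('s24',(200,150,360,300),4)
plan([.52,-.21,.25],.035,.45,grip=-1,vmax=.045,wmax=.13)
```

```text
t 31.65 p [ 0.5243 -0.3163  0.2174] x [-0.02   0.921  0.39 ] z [-0.01   0.39  -0.921] head 1.593 F [-1.1 -0.  -2.2] w 0.0228 q [ 1.09  0.67 -0.73  1.41  0.08  1.38  0.43]
N=14
0.032 -0.001 0.003 0.005 -0.095 0.228 -1; 0.031 -0.004 0.002 0.005 -0.095 0.228 -1; 0.031 -0.008 0 0.005 -0.095 0.228 -1; 0.03 -0.011 -0.001 0.005 -0.095 0.228 -1; 0.028 -0.014 -0.003 0.005 -0.095 0.228 -1
0.026 -0.018 -0.004 0.005 -0.095 0.228 -1; 0.024 -0.02 -0.005 0.005 -0.095 0.228 -1; 0.021 -0.023 -0.006 0.005 -0.095 0.228 -1; 0.018 -0.025 -0.007 0.005 -0.095 0.228 -1; 0.015 -0.027 -0.008 0.005 -0.095 0.228 -1
0.011 -0.029 -0.008 0.005 -0.095 0.228 -1; 0.007 -0.03 -0.008 0.005 -0.095 0.228 -1; 0.004 -0.03 -0.009 0.005 -0.095 0.228 -1; 0 -0.031 -0.009 0.005 -0.095 0.228 -1
```

The pin is held steady, about 0.4 rad tip-down relative to the tool. Turning the tool so the tip faces the curb, tilted forward.

>>> step_arm(rows="0.032 -0.001 0.003 0.005 -0.095 0.228 -1; 0.031 -0.004 0.002 0.005 -0.095 0.228 -1; 0.031 -0.008 0 0.005 -0.095 0.228 -1; 0.03 -0.011 -0.001 0.005 -0.095 0.228 -1; 0.028 -0.014 -0.003 0.005 -0.095 0.228 -1")

```text
time_s: 32.38
position: [0.5228, -0.2781, 0.2291]
ee_rot: [-0.097, 0.866, 0.491, 0.007]
contact_force: [0.0, 0.9, -1.3]
gripper_width: 0.0228
```

>>> step_arm(rows="0.026 -0.018 -0.004 0.005 -0.095 0.228 -1; 0.024 -0.02 -0.005 0.005 -0.095 0.228 -1; 0.021 -0.023 -0.006 0.005 -0.095 0.228 -1; 0.018 -0.025 -0.007 0.005 -0.095 0.228 -1; 0.015 -0.027 -0.008 0.005 -0.095 0.228 -1")

```text
time_s: 33.0
position: [0.5215, -0.2401, 0.241]
ee_rot: [-0.042, 0.963, 0.237, -0.125]
contact_force: [0.6, 0.4, -1.3]
gripper_width: 0.0231
```

>>> step_arm(rows="0.011 -0.029 -0.008 0.005 -0.095 0.228 -1; 0.007 -0.03 -0.008 0.005 -0.095 0.228 -1; 0.004 -0.03 -0.009 0.005 -0.095 0.228 -1; 0 -0.031 -0.009 0.005 -0.095 0.228 -1; 0 0 0 0 0 0 -1")

```text
time_s: 33.62
position: [0.5211, -0.2089, 0.2498]
ee_rot: [0.004, 0.975, 0.019, -0.222]
contact_force: [-0.0, -0.2, -1.3]
gripper_width: 0.0228
```

>>> step_arm(rows="0 0 0 0 0 0 -1; 0 0 0 0 0 0 -1")

```text
time_s: 33.88
position: [0.5204, -0.211, 0.2513]
ee_rot: [0.005, 0.975, 0.017, -0.221]
contact_force: [-0.7, -0.5, -1.6]
gripper_width: 0.0228
```

Run:
```python
from h import *
st(); w=Cam('wrist'); w.save('w25',k=1); Cam('side').save('s25',(200,150,360,300),4);Cam('top').save('t25',(220,100,370,220),5)
```

```text
t 33.88 p [ 0.5204 -0.211   0.2513] x [ 0.902  0.032 -0.431] z [-0.43  -0.017 -0.903] head 0.0354 F [-0.7 -0.5 -1.6] w 0.0228 q [ 0.41  0.57 -0.28  1.39  0.23  1.65 -1.44]
```

The tilt was reached (q6 = 1.65 of 1.85) and the pin is about 48° tip-down. Approaching the curb to just short of contact.

Run:
```python
from h import *
plan([.58,-.2,.133],.035,.45,grip=-1,vmax=.035,wmax=.13)
```

```text
N=4
0.105 -0.009 0.081 0.001 -0.003 0 -1; 0.105 -0.009 0.081 0.001 -0.003 0 -1; 0.105 -0.009 0.081 0.001 -0.003 0 -1; 0.105 -0.009 0.081 0.001 -0.003 0 -1
```

>>> step_arm(rows="0.105 -0.009 0.081 0 -0.003 0 -1; 0.105 -0.009 0.081 0 -0.003 0 -1; 0.105 -0.009 0.081 0 -0.003 0 -1; 0.105 -0.009 0.081 0 -0.003 0 -1; 0 0 0 0 0 0 -1")

```text
time_s: 34.65
position: [0.5791, -0.1987, 0.1304]
ee_rot: [0.004, 0.974, 0.018, -0.226]
contact_force: [-0.7, -0.8, -0.4]
gripper_width: 0.0228
```

>>> step_arm(rows="0 0 0 0 0 0 -1; 0 0 0 0 0 0 -1")

```text
time_s: 34.9
position: [0.5802, -0.1999, 0.1346]
ee_rot: [0.005, 0.975, 0.017, -0.223]
contact_force: [0.3, 0.5, -0.6]
gripper_width: 0.0225
```

Run:
```python
from h import *
st(); w=Cam('wrist'); w.save('w26',k=1); Cam('side').save('s26',(240,150,340,250),6);Cam('top').save('t26',(220,100,370,220),5)
```

```text
t 34.9 p [ 0.5802 -0.1999  0.1346] x [ 0.9    0.031 -0.434] z [-0.434 -0.018 -0.901] head 0.034 F [ 0.3  0.5 -0.6] w 0.0225 q [ 0.35  0.77 -0.27  1.33  0.25  1.52 -1.5 ]
```

q6 has more room here, so I'll increase the tilt to 0.6 rad and stop just short of contact.

Run:
```python
from h import *
p,r=plan([.602,-.2,.139],.035,.6,grip=-1,vmax=.035,wmax=.08)
plan([.612,-.2,.139],.035,.6,grip=-1,n=1,p0=p,R0=r)
```

```text
N=2
0.035 0.002 -0.028 0.002 -0.15 -0.001 -1; 0.033 0.002 -0.03 0.002 -0.15 -0.001 -1
N=1
0.033 0.001 -0.023 0 0 0 -1
```

>>> step_arm(rows="0.035 0.002 -0.028 0 -0.15 0 -1; 0.033 0.002 -0.03 0 -0.15 0 -1; 0 0 0 0 0 0 -1; 0 0 0 0 0 0 -1; 0 0 0 0 0 0 -1")

```text
time_s: 35.67
position: [0.6015, -0.2001, 0.1386]
ee_rot: [0.006, 0.955, 0.016, -0.295]
contact_force: [-0.3, -0.3, -0.5]
gripper_width: 0.0228
```

>>> step_arm(rows="0.017 0 -0.012 0 0 0 -1; 0.017 0 -0.012 0 0 0 -1; 0.017 0 -0.012 0 0 0 -1; 0 0 0 0 0 0 -1; 0 0 0 0 0 0 -1")

```text
time_s: 36.3
position: [0.6157, -0.1993, 0.138]
ee_rot: [0.006, 0.954, 0.017, -0.299]
contact_force: [-6.9, -0.8, 0.8]
gripper_width: 0.0228
```

Run:
```python
from h import *
st(); w=Cam('wrist'); w.save('w27',k=1); Cam('side').save('s27',(240,150,340,250),6)
```

```text
t 36.3 p [ 0.6157 -0.1993  0.138 ] x [ 0.821  0.028 -0.57 ] z [-0.57  -0.022 -0.821] head 0.0342 F [-6.9 -0.8  0.8] w 0.0228 q [ 0.28  0.93 -0.23  1.06  0.26  1.78 -1.48]
```

Tip contact on the face (−6.9 N). I'll push in +x while easing the tool tilt back, so that the pin is turned in the fingers.

Run:
```python
from h import *
p,r=plan([.634,-.2,.140],.035,.33,grip=-1,n=5)
```

```text
N=5
0.011 0.001 -0.01 0.001 0.111 0 -1; 0.012 0.001 -0.009 0.001 0.111 0 -1; 0.012 0.001 -0.008 0.001 0.111 0 -1; 0.013 0.001 -0.008 0.001 0.111 0 -1; 0.013 0.001 -0.007 0.001 0.111 0 -1
```

>>> step_arm(rows="0.012 0.001 -0.01 0 0.11 0 -1; 0.012 0.001 -0.009 0 0.11 0 -1; 0.012 0.001 -0.008 0 0.11 0 -1; 0.013 0.001 -0.008 0 0.11 0 -1; 0.013 0.001 -0.007 0 0.11 0 -1")

```text
time_s: 37.02
position: [0.6342, -0.1993, 0.1391]
ee_rot: [0.003, 0.986, 0.018, -0.164]
contact_force: [-5.2, -0.0, -3.1]
gripper_width: 0.0226
```

Run:
```python
from h import *
st(); w=Cam('wrist'); w.save('w28',k=1); Cam('side').save('s28',(240,150,340,250),6)
```

```text
t 37.02 p [ 0.6342 -0.1993  0.1391] x [ 0.945  0.034 -0.325] z [-0.324 -0.012 -0.946] head 0.0356 F [-5.2 -0.  -3.1] w 0.0226 q [ 0.35  0.77 -0.28  1.26  0.24  1.46 -1.49]
```

It works: the pin is pivoting in the fingers with the tip sliding down the face. Continuing.

Run:
```python
from h import *
p,r=plan([.650,-.2,.140],.035,.05,grip=-1,n=5)
```

```text
N=5
0.012 0.001 -0.004 0.001 0.112 0 -1; 0.012 0.001 -0.003 0.001 0.112 0 -1; 0.013 0.001 -0.003 0.001 0.112 0 -1; 0.013 0.001 -0.002 0.001 0.112 0 -1; 0.013 0.001 -0.001 0.001 0.112 0 -1
```

>>> step_arm(rows="0.012 0.001 -0.004 0 0.112 0 -1; 0.012 0.001 -0.003 0 0.112 0 -1; 0.013 0.001 -0.003 0 0.112 0 -1; 0.013 0.001 -0.002 0 0.112 0 -1; 0.013 0.001 -0.001 0 0.112 0 -1")

```text
time_s: 37.75
position: [0.6501, -0.1999, 0.1391]
ee_rot: [0.001, 1.0, 0.018, -0.025]
contact_force: [-5.5, 1.4, -0.7]
gripper_width: 0.0223
```

Run:
```python
from h import *
st(); w=Cam('wrist'); w.save('w29',k=1.5); Cam('side').save('s29',(260,180,340,250),8)
```

```text
t 37.75 p [ 0.6501 -0.1999  0.1391] x [ 0.998  0.036 -0.05 ] z [-0.05  -0.002 -0.999] head 0.0358 F [-5.5  1.4 -0.7] w 0.0223 q [ 0.43  0.64 -0.33  1.48  0.23  1.11 -1.48]
```

The pin is nearly upright. I'll measure its angle from the side view via the grip's left edge, (297,322) to (330,447), intersected with the vertical plane through the pin.

```bash
cat >> h.py <<'E'
def onplane(cam,uv,p0,n):
    d=cam.ray(uv); p0=np.array(p0);n=np.array(n); return cam.p+d*((p0-cam.p)@n)/(d@n)
E
python3 - <<'E'
from h import *
np.set_printoptions(precision=4,suppress=True)
s=Cam('side'); g=lambda x,y:((x+.5)/8-.5+260,(y+.5)/8-.5+180)
n=np.array([-.035,1,0])
P=[onplane(s,g(*u),(.65,-.212,.12),n) for u in [(297,322),(330,447),(345,455),(372,515)]]
for p in P: print(p)
d=P[0]-P[1]; print('angle from vertical', np.arctan2(d[0],d[2]), np.linalg.norm(d))
P=[onplane(s,g(*u),(.65,-.2,.12),n) for u in [(345,455),(368,518),(385,518),(390,455)]]
for p in P: print(p)
# wrist: grip butt end
E
```

```text
[ 0.6114 -0.2134  0.1933]
[ 0.6294 -0.2127  0.1278]
[ 0.6348 -0.2125  0.123 ]
[ 0.6482 -0.2121  0.0883]
angle from vertical -0.2678070054540848 0.06793126975865264
[ 0.6384 -0.2004  0.1063]
[ 0.6509 -0.2     0.0691]
[ 0.6569 -0.1998  0.0687]
[ 0.6537 -0.1999  0.1052]
```

The shank centreline leans about 0.21 rad, so it needs a further push of about 8 mm.

>>> step_arm(rows="0.012 0 0 0 0.05 0 -1; 0.012 0 0 0 0.05 0 -1; 0.01 0 0 0 0 0 -1; 0 0 0 0 0 0 -1; 0 0 0 0 0 0 -1")

```text
time_s: 38.52
position: [0.6587, -0.2001, 0.1391]
ee_rot: [0.001, 1.0, 0.018, -0.001]
contact_force: [-6.6, 0.2, 2.4]
gripper_width: 0.0228
```

Run:
```python
from h import *
st(); w=Cam('wrist'); w.save('w30',k=1.5); Cam('side').save('s30',(270,190,330,250),10)
```

```text
t 38.52 p [ 0.6587 -0.2001  0.1391] x [ 0.999  0.036 -0.002] z [-0.002 -0.001 -1.   ] head 0.0356 F [-6.6  0.2  2.4] w 0.0228 q [ 0.44  0.62 -0.33  1.5   0.22  1.05 -1.48]
```

Run:
```python
from h import *
np.set_printoptions(precision=4,suppress=True)
s=Cam('side'); g=lambda x,y:((x+.5)/10-.5+270,(y+.5)/10-.5+190)
n=np.array([-.035,1,0])
P=[onplane(s,g(*u),(.65,-.2,.12),n) for u in [(330,460),(395,460),(362,552),(388,555)]]
for p in P: print(p)
a=(P[0]+P[1])/2;b=(P[2]+P[3])/2;print('lean',np.arctan2(b[0]-a[0],a[2]-b[2]))
P=[onplane(s,g(*u),(.65,-.212,.12),n) for u in [(318,362),(327,450),(300,295)]]
for p in P: print(p)
print(np.arctan2(P[1][0]-P[0][0],P[0][2]-P[1][2]))
# expected image dir of vertical line here
print(s.proj((.64,-.212,.16)),s.proj((.64,-.212,.12)),s.proj((.653,-.2,.1)),s.proj((.653,-.2,.06)))
```

```text
[ 0.6376 -0.2004  0.1103]
[ 0.6551 -0.1998  0.1091]
[ 0.6517 -0.1999  0.067 ]
[ 0.6592 -0.1997  0.065 ]
lean 0.20544239934833328
[ 0.6259 -0.2128  0.1687]
[ 0.6327 -0.2126  0.1314]
[ 0.6182 -0.2131  0.1958]
0.18070144342056488
[306.4757 227.5445] [304.489 236.934] [307.8092 237.6379] [305.8897 246.217 ]
```

The lean is now about 0.19 rad, and the shank has reached the edge. Pushing another 8 mm.

>>> step_arm(rows="0.011 0 0 0 0 0 -1; 0.011 0 0 0 0 0 -1; 0.01 0 0 0 0 0 -1; 0 0 0 0 0 0 -1; 0 0 0 0 0 0 -1")

```text
time_s: 39.3
position: [0.666, -0.1998, 0.1388]
ee_rot: [0.001, 1.0, 0.018, -0.002]
contact_force: [-8.6, 0.3, 2.4]
gripper_width: 0.0227
```

Run:
```python
from h import *
st(); w=Cam('wrist'); w.save('w31',k=1.5); Cam('side').save('s31',(270,190,330,250),10)
```

```text
t 39.3 p [ 0.666  -0.1998  0.1388] x [ 0.999  0.035 -0.003] z [-0.003 -0.001 -1.   ] head 0.0354 F [-8.6  0.3  2.4] w 0.0227 q [ 0.43  0.64 -0.33  1.48  0.22  1.07 -1.48]
```

The lean is about 0.13 rad by the shank centreline (375→376 px against the vertical's −20 px). Pushing a little more.

>>> step_arm(rows="0.012 0 0 0 0 0 -1; 0.012 0 0 0 0 0 -1; 0 0 0 0 0 0 -1; 0 0 0 0 0 0 -1")

```text
time_s: 39.9
position: [0.6713, -0.1998, 0.1382]
ee_rot: [0.001, 1.0, 0.018, -0.002]
contact_force: [-8.9, 0.4, 0.5]
gripper_width: 0.023
```

Run:
```python
from h import *
np.set_printoptions(precision=4,suppress=True)
st(); w=Cam('wrist'); w.save('w32',k=1.5); s=Cam('side'); s.save('s32',(270,190,330,250),10)
```

```text
t 39.9 p [ 0.6713 -0.1998  0.1382] x [ 0.999  0.035 -0.005] z [-0.005 -0.001 -1.   ] head 0.0353 F [-8.9  0.4  0.5] w 0.023 q [ 0.43  0.65 -0.33  1.46  0.23  1.07 -1.48]
```

Run:
```python
from h import *
np.set_printoptions(precision=4,suppress=True)
w=Cam('wrist'); im=w.rgb[220:384,190:330].astype(float); im=np.clip(im*3.0,0,255).astype(np.uint8)
cv2.imwrite('pics/w33.png',cv2.cvtColor(cv2.resize(im,None,fx=4.5,fy=3.6,interpolation=cv2.INTER_CUBIC),cv2.COLOR_RGB2BGR))
s=Cam('side'); im=s.rgb[190:250,270:345].astype(float); im=np.clip(im*2.5,0,255).astype(np.uint8)
cv2.imwrite('pics/s33.png',cv2.cvtColor(cv2.resize(im,None,fx=10,fy=10,interpolation=cv2.INTER_CUBIC),cv2.COLOR_RGB2BGR))
S=readout.state();Rt=rot(S['ee_rot']);
for q in [(.011,-.0115,0),(.011,.0115,0),(-.011,-.0115,0),(-.011,.0115,0),(-.011,.0115,-.038),(.011,.0115,-.038),(0,0,-.019)]:
    print(q,w.proj(Rt.apply(q)+S['position']),s.proj(Rt.apply(q)+S['position']))
```

```text
(0.011, -0.0115, 0) [231.4824 228.5688] [320.0866 225.1297]
(0.011, 0.0115, 0) [281.3203 228.5318] [321.8311 232.205 ]
(-0.011, -0.0115, 0) [232.5419 271.0913] [311.7899 225.4368]
(-0.011, 0.0115, 0) [280.4676 271.0501] [313.3921 232.528 ]
(-0.011, 0.0115, -0.038) [287.0871 324.1234] [315.6531 223.3402]
(0.011, 0.0115, -0.038) [288.555  271.0208] [324.3539 223.0212]
(0, 0, -0.019) [256.2095 271.0615] [317.925  224.2572]
```

The side and wrist views show the pin upright within about 0.08 rad and still pressed on the curb (−8.9 N). It has slid back in the pads, though: by the wrist geometry its axis sits about 26 mm behind the TCP in tool −x, so little of it is held. I'll carry it gently straight to the right lug in this orientation and let the hole take it.

>>> step_arm(rows="-0.01 0 0 0 0 0 -1; -0.02 0 0 0 0 0 -1; -0.03 0 -0.02 0 0 0 -1; -0.03 0 -0.05 0 0 0 -1; 0 0 -0.08 0 0 0 -1", grip_force=65)

```text
time_s: 40.72
position: [0.6516, -0.2005, 0.1783]
ee_rot: [0.001, 1.0, 0.018, 0.002]
contact_force: [-0.2, 0.9, -0.9]
gripper_width: 0.0219
```

```bash
cat > pinlook.py <<'E'
from h import *
import sys
np.set_printoptions(precision=4,suppress=True)
name=sys.argv[1]
st(); w=Cam('wrist'); im=w.rgb[100:384,150:370].astype(float); im=np.clip(im*2.2,0,255).astype(np.uint8)
cv2.imwrite(f'pics/w{name}.png',cv2.cvtColor(cv2.resize(im,None,fx=2.7,fy=2.1,interpolation=cv2.INTER_CUBIC),cv2.COLOR_RGB2BGR))
s=Cam('side'); P=readout.state()['position']; u=s.proj(P).astype(int); x0=max(0,u[0]-40);y0=max(0,u[1]-35)
im=s.rgb[y0:y0+75,x0:x0+80].astype(float); im=np.clip(im*1.8,0,255).astype(np.uint8)
print('side origin',x0,y0)
cv2.imwrite(f'pics/s{name}.png',cv2.cvtColor(cv2.resize(im,None,fx=8,fy=8,interpolation=cv2.INTER_CUBIC),cv2.COLOR_RGB2BGR))
E
python3 pinlook.py 34
```

```text
t 40.73 p [ 0.6516 -0.2005  0.1783] x [0.999 0.036 0.003] z [ 0.003 -0.002 -1.   ] head 0.0356 F [-0.2  0.9 -0.9] w 0.0219 q [ 0.45  0.57 -0.34  1.49  0.21  1.11 -1.47]
side origin 272 183
```

Still held, upright, clear of the curb, with the tip visible in the wrist view at about (260,223). Solving for the lean from grip edge and tip.

```bash
cat >> h.py <<'E'
def pin_in_tool(row_lo,w_lo,row_up,w_up,row_tip):
    K=330.76;cy=188.68
    def pt(row,zc):
        yc=(row-cy)/K*zc; return np.array([-.9609*yc-.277*zc+.0707,-.277*yc+.9609*zc-.1416])
    lo=pt(row_lo,K*.024/w_lo); up=pt(row_up,K*.024/w_up)
    # enforce length 44 between lo and up on their rays: scan depth pairs by least squares with widths
    from scipy.optimize import least_squares
    def f(v):
        a=pt(row_lo,v[0]);b=pt(row_up,v[1]); lam=np.arctan2(a[0]-b[0],a[1]-b[1])
        ax=np.array([np.sin(lam),np.cos(lam)]); n=np.array([-np.cos(lam),np.sin(lam)])
        tip=a+.012*n+.058*ax
        yc=-.9609*(tip[0]-.0707)-.277*(tip[1]+.1416); zc=-.277*(tip[0]-.0707)+.9609*(tip[1]+.1416)
        return [(np.linalg.norm(a-b)-.044)/.0005,(K*yc/zc+cy-row_tip)/1.5,(K*.024/v[0]-w_lo)/1,(K*.024/v[1]-w_up)/1]
    r=least_squares(f,[K*.024/w_lo,K*.024/w_up]); a=pt(row_lo,r.x[0]);b=pt(row_up,r.x[1]); lam=np.arctan2(a[0]-b[0],a[1]-b[1])
    n=np.array([-np.cos(lam),np.sin(lam)]);ax=np.array([np.sin(lam),np.cos(lam)])
    print('face lo',a,'up',b,'lean(+tip to +x)',lam,'grip centre',(a+b)/2+.012*n,'tip',a+.012*n+.058*ax,'res',r.fun)
E
python3 - <<'E'
from h import *
np.set_printoptions(precision=4,suppress=True)
pin_in_tool(332/2.1+100,46.3,462/2.1+100,(373-213)/2.7,252/2.1+100+1.5)
E
```

```text
face lo [-0.013   0.0163] up [-0.0181 -0.0269] lean(+tip to +x) 0.11738790144451995 grip centre [-0.0275 -0.0039] tip [-0.0181  0.0753] res [-1.1337  2.0464 -0.9078 -0.3897]
```

The lean is about 0.1 rad and the pin axis about 26 mm behind the TCP. I'll tilt the tool 0.1 to make the pin plumb and carry it over the right lug.

Run:
```python
from h import *
st(); p,r=plan([.652,-.19,.25],.035,.1,grip=-1,vmax=.03)
plan([.660,-.0134,.25],.035,.1,grip=-1,vmax=.03,p0=p,R0=r)
```

```text
t 40.83 p [ 0.6541 -0.2006  0.1812] x [0.999 0.036 0.009] z [ 0.01  -0.003 -1.   ] head 0.0356 F [ 0.4  0.5 -1. ] w 0.0223 q [ 0.45  0.57 -0.34  1.48  0.21  1.11 -1.47]
N=3
-0.001 -0.014 -0.092 0.002 -0.073 0 -1; -0.005 -0.014 -0.092 0.002 -0.073 0 -1; -0.008 -0.014 -0.091 0.002 -0.073 0 -1
N=6
0.009 -0.117 -0.001 0 0 0 -1; 0.009 -0.117 -0.001 0 0 0 -1; 0.009 -0.117 -0.001 0 0 0 -1; 0.009 -0.117 -0.001 0 0 0 -1; 0.009 -0.117 -0.001 0 0 0 -1
0.009 -0.117 -0.001 0 0 0 -1
```

>>> step_arm(rows="-0.001 -0.01 -0.07 0 -0.05 0 -1; -0.005 -0.014 -0.08 0 -0.05 0 -1; -0.008 -0.014 -0.08 0 -0.06 0 -1; 0 -0.014 -0.04 0 -0.04 0 -1; 0.004 -0.05 0 0 0 0 -1")

```text
time_s: 41.45
position: [0.6517, -0.1748, 0.2451]
ee_rot: [0.002, 0.999, 0.017, -0.047]
contact_force: [0.8, -0.3, -2.1]
gripper_width: 0.0218
```

>>> step_arm(rows="0.008 -0.1 0 0 0 0 -1; 0.008 -0.1 0 0 0 0 -1; 0.008 -0.1 0 0 0 0 -1; 0.008 -0.1 0 0 0 0 -1; 0.008 -0.1 0 0 0 0 -1")

```text
time_s: 42.08
position: [0.6562, -0.0469, 0.2431]
ee_rot: [0.002, 0.999, 0.018, -0.048]
contact_force: [0.2, -0.4, -1.7]
gripper_width: 0.022
```

>>> step_arm(rows="0.006 -0.08 0 0 0 0 -1; 0 -0.04 0 0 0 0 -1; 0 0 0 0 0 0 -1; 0 0 0 0 0 0 -1")

```text
time_s: 42.58
position: [0.6568, -0.0207, 0.2429]
ee_rot: [0.002, 0.999, 0.017, -0.048]
contact_force: [0.5, -0.1, -1.2]
gripper_width: 0.0222
```

```bash
python3 pinlook.py 35; python3 -c "
from h import *
plan([.660,-.0134,.25],.035,.1,grip=-1,vmax=.03)
Cam('top').save('t35',(200,110,300,190),7)"
```

```text
t 42.58 p [ 0.6568 -0.0207  0.2429] x [ 0.995  0.034 -0.096] z [-0.096 -0.006 -0.995] head 0.0341 F [ 0.5 -0.1 -1.2] w 0.0222 q [ 0.2   0.55 -0.38  1.38  0.19  1.34 -1.73]
side origin 267 117
N=1
0.011 -0.029 -0.029 0.005 -0.007 -0.002 -1
```

Run:
```python
from h import *
np.set_printoptions(precision=4,suppress=True)
s=Cam('side'); S=readout.state(); P=S['position']; Rt=rot(S['ee_rot'])
g=lambda x,y:((x+.5)/8-.5+267,(y+.5)/8-.5+117)
gc=Rt.apply([-.0275,0,-.0039])+P; tip=Rt.apply([-.018,0,.0753])+P
print('pred gc',gc,'tip',tip); v=lambda q:(np.array(s.proj(q))-[267,117]+.5)*8-.5
print('px tip',v(tip),'gc',v(gc),'hole',v((.634,-.0143,.133)))
n=np.array([-.035,1,0])
for u in [(259,328),(248,438)]: print(onplane(s,g(*u),gc,n))
print('hole side',s.at(g(220,507),.133))
w=Cam('wrist'); im=w.rgb; cv2.imwrite('pics/w36.png',cv2.cvtColor(cv2.resize(im[130:280,170:330],None,fx=5,fy=4,interpolation=cv2.INTER_CUBIC),cv2.COLOR_RGB2BGR))
im=s.rgb[160:190,275:315]; cv2.imwrite('pics/s36.png',cv2.cvtColor(cv2.resize(im,None,fx=16,fy=16,interpolation=cv2.INTER_CUBIC),cv2.COLOR_RGB2BGR))
```

```text
pred gc [ 0.6297 -0.0213  0.2495] tip [ 0.6316 -0.0214  0.1697]
px tip [228.6097 447.9948] gc [248.1739 277.0241] hole [222.5244 506.7026]
[ 0.6361 -0.021   0.2264]
[ 0.6381 -0.021   0.1742]
hole side [ 0.633  -0.0144  0.133 ]
```

Run:
```python
from h import *
np.set_printoptions(precision=4,suppress=True)
w=Cam('wrist'); s=Cam('side'); print(readout.state()['position'])
for z in (.165,.17,.175,.18): print(z,w.at((258.8,222),z), s.at((298.3,171.5),z))
print(tri(w,(258.8,222),s,(298.3,171)))
print('hole', w.at((170+391/5,130+270/4),.133), tri(w,(170+391/5,130+270/4),s,(275+310/16,160+327/16)))
```

```text
[ 0.6567 -0.0197  0.243 ]
0.165 [ 0.6314 -0.0224  0.165 ] [ 0.6423 -0.012   0.165 ]
0.17 [ 0.634  -0.0223  0.17  ] [ 0.6411 -0.0173  0.17  ]
0.175 [ 0.6365 -0.0222  0.175 ] [ 0.64   -0.0226  0.175 ]
0.18 [ 0.6391 -0.022   0.18  ] [ 0.6388 -0.0278  0.18  ]
(array([ 0.6389, -0.0226,  0.1778]), np.float64(0.001888022822039857))
hole [ 0.6366 -0.0138  0.133 ] (array([ 0.6347, -0.0135,  0.1296]), np.float64(0.0007928706234766387))
```

Tip triangulates to (0.638,−0.0225,0.177) and the hole to (0.635,−0.0135). Shifting (−4, +9 mm) and lowering to just above the grid.

Run:
```python
from h import *
S=readout.state()['position']; plan(S+np.array([-.0035,.0088,-.033]),.035,.11,grip=-1,n=3)
```

```text
N=3
0 -0.012 0.044 0.001 -0.009 0 -1; 0 -0.012 0.044 0.001 -0.009 0 -1; 0 -0.012 0.044 0.001 -0.009 0 -1
```

>>> step_arm(rows="0 -0.012 0.04 0 -0.01 0 -1; 0 -0.012 0.05 0 -0.01 0 -1; 0 -0.012 0.04 0 -0.01 0 -1; 0 0 0 0 0 0 -1; 0 0 0 0 0 0 -1")

```text
time_s: 43.55
position: [0.6533, -0.0105, 0.2108]
ee_rot: [0.002, 0.998, 0.018, -0.056]
contact_force: [-0.1, -0.3, -1.2]
gripper_width: 0.0217
```

```bash
cat > look2.py <<'E'
from h import *
import sys
np.set_printoptions(precision=4,suppress=True)
st(); w=Cam('wrist'); s=Cam('side'); n=sys.argv[1]; x0,y0=(int(v) for v in sys.argv[2:4])
cv2.imwrite(f'pics/w{n}.png',cv2.cvtColor(cv2.resize(w.rgb[130:280,170:330],None,fx=5,fy=4,interpolation=cv2.INTER_CUBIC),cv2.COLOR_RGB2BGR))
cv2.imwrite(f'pics/s{n}.png',cv2.cvtColor(cv2.resize(s.rgb[y0:y0+50,x0:x0+60],None,fx=11,fy=11,interpolation=cv2.INTER_CUBIC),cv2.COLOR_RGB2BGR))
E
python3 look2.py 37 265 145
```

```text
t 43.55 p [ 0.6533 -0.0105  0.2108] x [ 0.993  0.035 -0.111] z [-0.111 -0.006 -0.994] head 0.0357 F [-0.1 -0.3 -1.2] w 0.0217 q [ 0.18  0.57 -0.38  1.42  0.2   1.3  -1.75]
```

Run:
```python
from h import *
np.set_printoptions(precision=4,suppress=True)
w=Cam('wrist'); s=Cam('side'); S=readout.state()['position'];print(S)
W=lambda x,y:((x+.5)/5-.5+170,(y+.5)/4-.5+130); G=lambda x,y:((x+.5)/11-.5+265,(y+.5)/11-.5+145)
t,e=tri(w,W(444,370),s,G(325,342)); print('tip',t,e)
h,e=tri(w,W(450,317),s,G(323,390)); print('hole',h,e)
print('at .133 wrist hole',w.at(W(450,317),.133),'side',s.at(G(323,390),.133))
print('rel', h-t)
# grip edges for lean: side shank centre at top (349,205)
n=np.array([-.035,1,0]); a=onplane(s,G(345,207),t,n); b=onplane(s,G(325,342),t,n); print(a,b,(b-a)[0]/(a-b)[2])
```

```text
[ 0.6533 -0.0106  0.2111]
tip [ 0.6329 -0.0117  0.147 ] 0.0024217814806194436
hole [ 0.6342 -0.0125  0.1296] 0.0027351438802844154
at .133 wrist hole [ 0.6372 -0.0131  0.133 ] side [ 0.6326 -0.0147  0.133 ]
rel [ 0.0013 -0.0008 -0.0174]
[ 0.632  -0.0117  0.1965] [ 0.6319 -0.0117  0.1481] -0.0027569447716366507
```

The tip is about 1.5 mm from the hole axis, and the pin is plumb. Lowering.

Run:
```python
from h import *
S=readout.state()['position']; plan(S+np.array([.0013,-.001,-.025]),.035,.113,grip=-1,n=3)
```

```text
N=3
0.005 0.001 0.033 0.001 -0.001 0 -1; 0.005 0.001 0.033 0.001 -0.001 0 -1; 0.005 0.001 0.033 0.001 -0.001 0 -1
```

>>> step_arm(rows="0.005 0.001 0.033 0 0 0 -1; 0.005 0.001 0.033 0 0 0 -1; 0.005 0.001 0.033 0 0 0 -1; 0 0 0 0 0 0 -1; 0 0 0 0 0 0 -1")

```text
time_s: 44.38
position: [0.6541, -0.0112, 0.1856]
ee_rot: [0.002, 0.998, 0.018, -0.056]
contact_force: [-0.5, -0.0, -1.0]
gripper_width: 0.0218
```

```bash
python3 look2.py 38 265 145
```

```text
t 44.38 p [ 0.6541 -0.0112  0.1856] x [ 0.993  0.035 -0.111] z [-0.111 -0.006 -0.994] head 0.0357 F [-0.5 -0.  -1. ] w 0.0218 q [ 0.18  0.6  -0.37  1.44  0.21  1.25 -1.75]
```

The tip is in the hole and well centred (hole columns 373–520, pin 445). Driving down in steps.

>>> step_arm(rows="0.003 0.0005 0.035 0 0 0 -1; 0.003 0.0005 0.035 0 0 0 -1; 0.003 0.0005 0.035 0 0 0 -1; 0 0 0 0 0 0 -1; 0 0 0 0 0 0 -1")

```text
time_s: 45.1
position: [0.6534, -0.0117, 0.1593]
ee_rot: [0.002, 0.998, 0.018, -0.056]
contact_force: [0.2, -0.3, -1.3]
gripper_width: 0.0221
```

```bash
python3 look2.py 39 265 145
```

```text
t 45.1 p [ 0.6534 -0.0117  0.1593] x [ 0.993  0.035 -0.112] z [-0.111 -0.006 -0.994] head 0.0356 F [ 0.2 -0.3 -1.3] w 0.0221 q [ 0.18  0.62 -0.37  1.47  0.22  1.2  -1.76]
```

Going in freely. About 20 mm left.

>>> step_arm(rows="0.003 0.0005 0.025 0 0 0 -1; 0.003 0.0005 0.025 0 0 0 -1; 0.002 0 0.018 0 0 0 -1; 0 0 0 0 0 0 -1; 0 0 0 0 0 0 -1")

```text
time_s: 45.82
position: [0.6535, -0.0121, 0.1421]
ee_rot: [0.002, 0.998, 0.018, -0.056]
contact_force: [0.9, -0.6, -1.9]
gripper_width: 0.0222
```

```bash
python3 look2.py 40 265 145
```

```text
t 45.83 p [ 0.6535 -0.0121  0.1421] x [ 0.993  0.035 -0.112] z [-0.111 -0.006 -0.994] head 0.0356 F [ 0.9 -0.6 -1.9] w 0.0222 q [ 0.18  0.63 -0.37  1.49  0.22  1.17 -1.76]
```

Nearly seated. I'll open part way and let it drop, then back off upward and check.

>>> step_arm(rows="0 0 0 0 0 0 -0.2; 0 0 0 0 0 0 0; 0 0 0 0 0 0 0; 0 0 0 0 0 0 0; 0.02 0 -0.08 0 0 0 0")

```text
time_s: 46.55
position: [0.6595, -0.0119, 0.1603]
ee_rot: [0.002, 0.998, 0.018, -0.057]
contact_force: [-0.4, -0.8, 0.3]
gripper_width: 0.0422
```

>>> step_arm(rows="0.03 0 -0.12 0 0 0 0; 0.03 0 -0.16 0 0 0 0; 0.03 0 -0.1 0 0 0 0; 0 0 0 0 0 0 0; 0 0 0 0 0 0 0")

```text
time_s: 47.18
position: [0.693, -0.0104, 0.2523]
ee_rot: [0.002, 0.998, 0.018, -0.056]
contact_force: [-0.0, -0.3, -0.5]
gripper_width: 0.0423
```

```bash
python3 look2.py 41 265 145; python3 -c "
from h import *
w=Cam('wrist'); w.save('w41b',k=1.5)"
```

```text
t 47.17 p [ 0.693  -0.0104  0.2523] x [ 0.993  0.036 -0.113] z [-0.113 -0.006 -0.994] head 0.0358 F [-0.  -0.3 -0.5] w 0.0423 q [ 0.16  0.62 -0.36  1.25  0.2   1.43 -1.73]
```

The first pin stands in the right lug with its grip on the grid. Next: pin B. It slid about 14 mm per rad turned, so for B I'll pre-set more tip-down angle at the pick (tool tilt −0.7) and turn less in hand. Raising, heading over, and re-looking.

Run:
```python
from h import *
st(); plan([.46,-.24,.26],1.30,0,vmax=.045,wmax=.13)
```

```text
t 47.33 p [ 0.6929 -0.0105  0.2521] x [ 0.993  0.035 -0.113] z [-0.113 -0.006 -0.994] head 0.0357 F [-0.3  0.4 -0.6] w 0.0429 q [ 0.16  0.62 -0.36  1.25  0.2   1.43 -1.73]
N=10
-0.096 0.088 0.008 -0.014 0.02 -0.253 1; -0.107 0.076 0.008 -0.014 0.02 -0.253 1; -0.115 0.061 0.007 -0.014 0.02 -0.253 1; -0.122 0.046 0.006 -0.014 0.02 -0.253 1; -0.127 0.031 0.005 -0.014 0.02 -0.253 1
-0.13 0.014 0.004 -0.014 0.02 -0.253 1; -0.131 -0.002 0.003 -0.014 0.02 -0.253 1; -0.129 -0.019 0.001 -0.014 0.02 -0.253 1; -0.126 -0.035 0 -0.014 0.02 -0.253 1; -0.121 -0.05 -0.002 -0.014 0.02 -0.253 1
```

>>> step_arm(rows="-0.096 0.088 0.008 -0.014 0.02 -0.253 1; -0.107 0.076 0.008 -0.014 0.02 -0.253 1; -0.115 0.061 0.007 -0.014 0.02 -0.253 1; -0.122 0.046 0.006 -0.014 0.02 -0.253 1; -0.127 0.031 0.005 -0.014 0.02 -0.253 1")

```text
time_s: 47.95
position: [0.5759, -0.1258, 0.2563]
ee_rot: [0.001, 0.943, 0.33, -0.029]
contact_force: [-0.3, -0.3, 0.1]
gripper_width: 0.0857
```

>>> step_arm(rows="-0.13 0.014 0.004 -0.014 0.02 -0.253 1; -0.131 -0.002 0.003 -0.014 0.02 -0.253 1; -0.129 -0.019 0.001 -0.014 0.02 -0.253 1; -0.126 -0.035 0 -0.014 0.02 -0.253 1; -0.121 -0.05 -0.002 -0.014 0.02 -0.253 1")

```text
time_s: 48.58
position: [0.4596, -0.2404, 0.2602]
ee_rot: [0.0, 0.794, 0.608, 0.001]
contact_force: [0.5, -0.3, 0.5]
gripper_width: 0.0854
```

>>> step_arm(rows="0 0 0 0 0 0 1; 0 0 0 0 0 0 1; 0 0 0 0 0 0 1")

```text
time_s: 48.95
position: [0.4616, -0.2387, 0.2605]
ee_rot: [0.0, 0.795, 0.606, 0.001]
contact_force: [-0.7, -0.2, -0.1]
gripper_width: 0.0855
```

Run:
```python
from h import *
np.set_printoptions(precision=4,suppress=True)
st(); w=Cam('wrist'); w.save('w42',k=1.5,pts=[(.4405,-.2635,.024)]); t=Cam('top'); t.save('t42',(170,110,300,210),6)
s=Cam('side'); s.save('s42',(200,100,340,320),2.7)
```

```text
t 48.95 p [ 0.4616 -0.2387  0.2605] x [0.264 0.964 0.002] z [ 0.003  0.001 -1.   ] head 1.3032 F [-0.7 -0.2 -0.1] w 0.0855 q [ 0.89  0.26 -0.6   1.78  0.16  1.15 -0.03]
```

Pin A's black butt is centred over the right hole in the top view at (465,243), with the left hole free at (67,329). Pin B is unmoved, grip at (370,267) and tip (372,168) in the wrist view. The pinks at (313,397) and (175,220) and the purple at (503,420) are clear of the approach.

Run:
```python
from h import *
np.set_printoptions(precision=4,suppress=True)
t=Cam('top'); f=lambda x,y:((x+.5)/6-.5+170,(y+.5)/6-.5+110)
print('butt',t.at(f(466,240),.177),'holeL',t.at(f(67,329),.133), 'pin z tri', tri(t,f(466,241),Cam('side'),(200+258/2.7,100+189/2.7)))
w=Cam('wrist'); W=lambda x,y:((x+.5)/1.5-.5,(y+.5)/1.5-.5)
a=w.at(W(370.5,238),.024-.002);b=w.at(W(370,295),.022);c=w.at(W(372,168),.014); print(a,b,(a+b)/2,c,np.linalg.norm(a-b),'head',np.arctan2(*(c-(a+b)/2)[[1,0]]),np.arctan2(*(a-b)[[1,0]]))
```

```text
butt [ 0.6326 -0.0145  0.177 ] holeL [0.5908 0.2017 0.133 ] pin z tri (array([ 0.6329, -0.0145,  0.1733]), np.float64(0.0004871808612792174))
[ 0.4486 -0.2393  0.022 ] [ 0.4354 -0.2838  0.022 ] [ 0.442  -0.2615  0.022 ] [ 0.4639 -0.1889  0.014 ] 0.04641387164367932 head 1.2784607030777129 1.2841858773863681
```

Pin A's butt top is at z ≈ 0.175 (seated would be 0.177), 1.5 mm from the lug axis. Now tilting −0.7 over pin B.

Run:
```python
from h import *
p,r=plan([.4426,-.2584,.13],1.283,-.7,vmax=.04,wmax=.11)
```

```text
N=7
-0.013 -0.008 0.075 -0.001 0.2 0.006 1; -0.021 -0.008 0.073 -0.001 0.2 0.006 1; -0.028 -0.008 0.07 -0.001 0.2 0.006 1; -0.035 -0.007 0.067 -0.001 0.2 0.006 1; -0.041 -0.007 0.064 -0.001 0.2 0.006 1
-0.048 -0.007 0.059 -0.001 0.2 0.006 1; -0.053 -0.007 0.054 -0.001 0.2 0.006 1
```

>>> step_arm(rows="-0.013 -0.008 0.075 0 0.2 0.006 1; -0.021 -0.008 0.073 0 0.2 0.006 1; -0.028 -0.008 0.07 0 0.2 0.006 1; -0.035 -0.007 0.067 0 0.2 0.006 1; -0.041 -0.007 0.064 0 0.2 0.006 1")

```text
time_s: 49.88
position: [0.4476, -0.2536, 0.1671]
ee_rot: [-0.15, 0.775, 0.581, 0.199]
contact_force: [0.1, -0.3, -0.3]
gripper_width: 0.0854
```

>>> step_arm(rows="-0.048 -0.007 0.059 0 0.2 0.006 1; -0.053 -0.007 0.054 0 0.2 0.006 1; 0 0 0 0 0 0 1; 0 0 0 0 0 0 1; 0 0 0 0 0 0 1")

```text
time_s: 50.5
position: [0.4432, -0.2579, 0.1317]
ee_rot: [-0.206, 0.752, 0.563, 0.273]
contact_force: [0.3, -0.0, -0.3]
gripper_width: 0.0852
```

Run:
```python
from h import *
st(); w=Cam('wrist'); w.save('w43',k=1.5,pts=[(.4415,-.2622,.024)]); plan([.4426,-.2584,.03],1.283,-.7,vmax=.03)
```

```text
t 50.5 p [ 0.4432 -0.2579  0.1317] x [0.217 0.734 0.643] z [ 0.179  0.618 -0.765] head 1.2829 F [ 0.3 -0.  -0.3] w 0.0852 q [ 1.28  0.69 -0.66  1.76 -0.26  1.11  0.55]
N=4
-0.066 0 0.077 -0.002 0.001 0 1; -0.066 0 0.077 -0.002 0.001 0 1; -0.066 0 0.077 -0.002 0.001 0 1; -0.066 0 0.077 -0.002 0.001 0 1
```

Aligned. I'll narrow the opening to about 51 mm to keep clear of the pink pin's tip on the left, then descend.

>>> step_arm(rows="-0.06 0 0.07 0 0 0 0.2; -0.066 0 0.077 0 0 0 0.2; -0.066 0 0.077 0 0 0 0.2; -0.066 0 0.077 0 0 0 0.2; 0 0 0 0 0 0 0.2")

```text
time_s: 51.18
position: [0.4404, -0.2581, 0.0291]
ee_rot: [-0.209, 0.753, 0.561, 0.274]
contact_force: [-0.6, -0.2, 1.4]
gripper_width: 0.0514
```

>>> step_arm(rows="0 0 0 0 0 0 0.2; 0 0 0 0 0 0 0.2")

```text
time_s: 51.42
position: [0.4419, -0.2595, 0.0318]
ee_rot: [-0.207, 0.753, 0.562, 0.274]
contact_force: [0.0, 0.3, 0.4]
gripper_width: 0.0512
```

Run:
```python
from h import *
st(); w=Cam('wrist'); w.save('w44',k=1.5,pts=[(.4415,-.2622,.024)]); plan([.4426,-.2584,.0115],1.283,-.7,vmax=.03)
```

```text
t 51.42 p [ 0.4419 -0.2595  0.0318] x [0.219 0.732 0.645] z [ 0.18   0.619 -0.764] head 1.28 F [0.  0.3 0.4] w 0.0512 q [ 1.25  0.84 -0.62  1.79 -0.22  0.96  0.6 ]
N=1
-0.048 0.002 0.065 -0.005 -0.001 -0.005 1
```

Well clear of the pink pin (its tip is at (172,360)), and pin B is centred. Final 20 mm, then close.

>>> step_arm(rows="-0.016 0.001 0.022 0 0 0 0.2; -0.016 0.001 0.022 0 0 0 0.2; -0.014 0 0.019 0 0 0 0.2; 0 0 0 0 0 0 0.2; 0 0 0 0 0 0 0.2")

```text
time_s: 52.1
position: [0.4423, -0.2578, 0.0115]
ee_rot: [-0.208, 0.753, 0.561, 0.274]
contact_force: [-0.4, 0.2, 0.5]
gripper_width: 0.0515
```

Run:
```python
from h import *
st(); plan([.4426,-.2584,.0115],1.283,-.7,vmax=.03)
```

```text
t 52.1 p [ 0.4423 -0.2578  0.0115] x [0.22  0.731 0.646] z [ 0.18   0.62  -0.764] head 1.2786 F [-0.4  0.2  0.5] w 0.0515 q [ 1.24  0.87 -0.61  1.79 -0.21  0.93  0.61]
N=1
-0.001 0.002 -0.001 -0.008 -0.004 -0.007 1
```

>>> step_arm(rows="0 0 0 0 0 0 -1; 0 0 0 0 0 0 -1; 0 0 0 0 0 0 -1; 0 0 0 0 0 0 -1", grip_force=60)

```text
time_s: 52.6
position: [0.4423, -0.2582, 0.0118]
ee_rot: [-0.207, 0.753, 0.561, 0.274]
contact_force: [-0.6, -2.1, 5.5]
gripper_width: 0.0225
```

>>> step_arm(rows="0.025 0 -0.03 0 0 0 -1; 0.06 0 -0.07 0 0 0 -1; 0.08 0 -0.1 0 0 0 -1; 0.11 0 -0.13 0 0 0 -1; 0.11 0 -0.13 0 0 0 -1")

```text
time_s: 53.22
position: [0.4427, -0.2584, 0.164]
ee_rot: [-0.207, 0.753, 0.562, 0.274]
contact_force: [-0.1, -1.0, -1.6]
gripper_width: 0.0226
```

>>> step_arm(rows="0.11 0 -0.13 0 0 0 -1; 0.03 0 -0.04 0 0 0 -1; 0 0 0 0 0 0 -1; 0 0 0 0 0 0 -1")

```text
time_s: 53.72
position: [0.4421, -0.2593, 0.2154]
ee_rot: [-0.208, 0.753, 0.561, 0.274]
contact_force: [-0.8, -0.2, -2.6]
gripper_width: 0.0228
```

Run:
```python
from h import *
st(); w=Cam('wrist'); w.save('w45',k=1.5); plan([.53,-.2,.25],.035,.45,grip=-1,vmax=.04,wmax=.13)
```

```text
t 53.73 p [ 0.4421 -0.2593  0.2154] x [0.221 0.731 0.646] z [ 0.178  0.621 -0.763] head 1.2772 F [-0.8 -0.2 -2.6] w 0.0228 q [ 1.31  0.58 -0.69  1.7  -0.3   1.26  0.5 ]
N=13
0.026 0.021 0.008 -0.026 -0.152 0.2 -1; 0.029 0.018 0.006 -0.026 -0.152 0.2 -1; 0.031 0.015 0.004 -0.026 -0.152 0.2 -1; 0.032 0.012 0.002 -0.026 -0.152 0.2 -1; 0.033 0.008 0 -0.026 -0.152 0.2 -1
0.034 0.005 -0.003 -0.026 -0.152 0.2 -1; 0.034 0.002 -0.005 -0.026 -0.152 0.2 -1; 0.033 -0.002 -0.008 -0.026 -0.152 0.2 -1; 0.032 -0.005 -0.011 -0.026 -0.152 0.2 -1; 0.031 -0.008 -0.013 -0.026 -0.152 0.2 -1
0.029 -0.011 -0.015 -0.026 -0.152 0.2 -1; 0.026 -0.013 -0.018 -0.026 -0.152 0.2 -1; 0.023 -0.015 -0.02 -0.026 -0.152 0.2 -1
```

Pin B is held at about 0.7 rad tip-down in the tool. Reorienting toward the curb.

>>> step_arm(rows="0.026 0.021 0.008 -0.026 -0.152 0.2 -1; 0.029 0.018 0.006 -0.026 -0.152 0.2 -1; 0.031 0.015 0.004 -0.026 -0.152 0.2 -1; 0.032 0.012 0.002 -0.026 -0.152 0.2 -1; 0.033 0.008 0 -0.026 -0.152 0.2 -1")

```text
time_s: 54.4
position: [0.4763, -0.2364, 0.2288]
ee_rot: [-0.136, 0.912, 0.377, 0.085]
contact_force: [-0.1, -0.9, -1.8]
gripper_width: 0.0227
```

>>> step_arm(rows="0.034 0.005 -0.003 -0.026 -0.152 0.2 -1; 0.034 0.002 -0.005 -0.026 -0.152 0.2 -1; 0.033 -0.002 -0.008 -0.026 -0.152 0.2 -1; 0.032 -0.005 -0.011 -0.026 -0.152 0.2 -1; 0.031 -0.008 -0.013 -0.026 -0.152 0.2 -1")

```text
time_s: 55.02
position: [0.5102, -0.2134, 0.242]
ee_rot: [-0.05, 0.98, 0.157, -0.111]
contact_force: [1.3, -0.3, -1.5]
gripper_width: 0.0226
```

>>> step_arm(rows="0.029 -0.011 -0.015 -0.026 -0.152 0.2 -1; 0.026 -0.013 -0.018 -0.026 -0.152 0.2 -1; 0.023 -0.015 -0.02 -0.026 -0.152 0.2 -1; 0 0 0 0 0 0 -1; 0 0 0 0 0 0 -1")

```text
time_s: 55.65
position: [0.5301, -0.2005, 0.2503]
ee_rot: [0.003, 0.975, 0.018, -0.223]
contact_force: [-0.8, -0.3, -1.2]
gripper_width: 0.0226
```

Run:
```python
from h import *
st(); 
# pin in tool at grasp
R0=Rh(1.2786,-.702); P=np.array([.4415,-.2622,.012]); T=np.array([.4423,-.2580,.0117]); print('pin centre in tool',R0.inv().apply(P-T))
p,r=plan([.60,-.2,.145],.035,.45,grip=-1,vmax=.035,wmax=.08)
```

```text
t 55.65 p [ 0.5301 -0.2005  0.2503] x [ 0.9    0.033 -0.435] z [-0.435 -0.014 -0.9  ] head 0.037 F [-0.8 -0.3 -1.2] w 0.0226 q [ 0.38  0.59 -0.27  1.37  0.21  1.66 -1.44]
pin centre in tool [-0.00305322  0.00044375 -0.00297505]
N=4
0.109 0.002 0.064 -0.001 0 0.001 -1; 0.109 0.002 0.064 -0.001 0 0.001 -1; 0.109 0.002 0.064 -0.001 0 0.001 -1; 0.109 0.002 0.064 -0.001 0 0.001 -1
```

>>> step_arm(rows="0.109 0.002 0.064 0 0 0 -1; 0.109 0.002 0.064 0 0 0 -1; 0.109 0.002 0.064 0 0 0 -1; 0.1 0.002 0.06 0 0 0 -1; 0 0 0 0 0 0 -1")

```text
time_s: 56.28
position: [0.5982, -0.2005, 0.1462]
ee_rot: [0.003, 0.974, 0.017, -0.224]
contact_force: [0.0, -0.5, -1.5]
gripper_width: 0.0224
```

>>> step_arm(rows="0 0 0 0 -0.07 0 -1; 0 0 0 0 -0.07 0 -1; 0 0 0 0 0 0 -1; 0 0 0 0 0 0 -1")

```text
time_s: 56.78
position: [0.5992, -0.2004, 0.1492]
ee_rot: [0.004, 0.967, 0.017, -0.256]
contact_force: [-0.4, -0.3, -1.1]
gripper_width: 0.0227
```

```bash
python3 pinlook.py 46; python3 -c "
from h import *
plan([.619,-.2,.145],.035,.52,grip=-1,n=4)"
```

```text
t 56.77 p [ 0.5992 -0.2004  0.1492] x [ 0.869  0.03  -0.495] z [-0.494 -0.017 -0.869] head 0.0343 F [-0.4 -0.3 -1.1] w 0.0227 q [ 0.31  0.83 -0.24  1.19  0.24  1.66 -1.48]
side origin 249 191
N=4
0.019 0 -0.006 0 -0.001 0 -1; 0.019 0 -0.006 0 -0.001 0 -1; 0.019 0 -0.006 0 -0.001 0 -1; 0.019 0 -0.006 0 -0.001 0 -1
```

>>> step_arm(rows="0.02 0 -0.008 0 0 0 -1; 0.02 0 -0.008 0 0 0 -1; 0.02 0 -0.008 0 0 0 -1; 0.02 0 -0.008 0 0 0 -1; 0 0 0 0 0 0 -1")

```text
time_s: 57.5
position: [0.6211, -0.1988, 0.1447]
ee_rot: [0.004, 0.966, 0.017, -0.257]
contact_force: [0.4, -0.8, -1.1]
gripper_width: 0.0226
```

>>> step_arm(rows="0.014 0 -0.008 0 0 0 -1; 0.014 0 -0.008 0 0 0 -1; 0 0 0 0 0 0 -1; 0 0 0 0 0 0 -1")

```text
time_s: 58.0
position: [0.6288, -0.1988, 0.1451]
ee_rot: [0.004, 0.966, 0.017, -0.257]
contact_force: [-0.5, -0.5, -0.3]
gripper_width: 0.0226
```

```bash
python3 pinlook.py 47
```

```text
t 58.0 p [ 0.6288 -0.1988  0.1451] x [ 0.868  0.03  -0.496] z [-0.496 -0.017 -0.868] head 0.035 F [-0.5 -0.5 -0.3] w 0.0226 q [ 0.29  0.88 -0.23  1.09  0.24  1.7  -1.47]
side origin 260 192
```

Just touching. Pushing on in 3 mm rows.

>>> step_arm(rows="0.012 0 -0.007 0 0 0 -1; 0.012 0 -0.007 0 0.02 0 -1; 0.012 0 -0.007 0 0.02 0 -1; 0 0 0 0 0 0 -1; 0 0 0 0 0 0 -1")

```text
time_s: 58.72
position: [0.6375, -0.1989, 0.1456]
ee_rot: [0.004, 0.968, 0.017, -0.249]
contact_force: [-6.1, -0.2, 1.4]
gripper_width: 0.0227
```

```bash
python3 pinlook.py 48
```

```text
t 58.73 p [ 0.6375 -0.1989  0.1456] x [ 0.875  0.03  -0.483] z [-0.483 -0.016 -0.876] head 0.0344 F [-6.1 -0.2  1.4] w 0.0227 q [ 0.29  0.89 -0.23  1.07  0.24  1.7  -1.47]
side origin 264 191
```

```bash
python3 - <<'E'
from h import *
np.set_printoptions(precision=4,suppress=True)
w=Cam('wrist'); im=cv2.cvtColor(w.rgb,cv2.COLOR_RGB2BGR)[90:330,180:340]; im=np.clip(im.astype(float)*1.25,0,255).astype(np.uint8)
cv2.imwrite('pics/w49.png',cv2.resize(im,None,fx=4,fy=2.5,interpolation=cv2.INTER_CUBIC))
E
python3 - <<'E'
from h import *
np.set_printoptions(precision=4,suppress=True)
K=330.76;cy=188.68
def pt(row,zc):
    yc=(row-cy)/K*zc; return np.array([-.9609*yc-.277*zc+.0707,-.277*yc+.9609*zc-.1416])
for lo,wl,up,wu in [(203.8,49.3,306.7,55),(208.8,50.5,312.4,57)]:
    a=pt(lo,K*.024/wl);b=pt(up,K*.024/wu);lam=np.arctan2(a[0]-b[0],a[1]-b[1]);print(a,b,np.linalg.norm(a-b),'phi',np.pi/2-lam,'centre',(a+b)/2+.012*np.array([-np.cos(lam),np.sin(lam)]))
s=Cam('side'); g=lambda x,y:((x+.5)/8-.5+264,(y+.5)/8-.5+191)
n=np.array([-.035,1,0])
P=[onplane(s,g(*u),(.65,-.2,.12),n) for u in [(310,368),(358,360),(338,428),(356,428)]]
for p in P: print(p)
a=(P[0]+P[1])/2;b=(P[2]+P[3])/2;print('lean',np.arctan2(b[0]-a[0],a[2]-b[2]))
E
```

```text
[0.019  0.0111] [-0.0188 -0.0172] 0.04718950374444103 phi 0.6421177593666034 centre [-0.0071  0.0066]
[0.018  0.0068] [-0.0179 -0.0222] 0.04615520670077405 phi 0.6795412858348524 centre [-0.0075  0.0016]
[ 0.6375 -0.2004  0.1058]
[ 0.6531 -0.1999  0.1092]
[ 0.6515 -0.1999  0.0702]
[ 0.6578 -0.1997  0.0698]
lean 0.24334090769216676
```

>>> step_arm(rows="0.012 0 -0.007 0 0 0 -1; 0.012 0 -0.007 0 0 0 -1; 0.012 0 -0.007 0 0.02 0 -1; 0 0 0 0 0 0 -1; 0 0 0 0 0 0 -1")

```text
time_s: 59.55
position: [0.648, -0.1983, 0.1456]
ee_rot: [0.004, 0.969, 0.017, -0.244]
contact_force: [-4.6, 0.8, 0.5]
gripper_width: 0.0225
```

```bash
cat > look3.py <<'E'
from h import *
import sys
n=sys.argv[1]
st(); w=Cam('wrist'); im=cv2.cvtColor(w.rgb,cv2.COLOR_RGB2BGR)[90:330,180:340]; im=np.clip(im.astype(float)*1.25,0,255).astype(np.uint8)
cv2.imwrite(f'pics/w{n}.png',cv2.resize(im,None,fx=4,fy=2.5,interpolation=cv2.INTER_CUBIC))
s=Cam('side'); u=s.proj(readout.state()['position']).astype(int); x0,y0=u[0]-45,u[1]-25; print('side org',x0,y0)
cv2.imwrite(f'pics/s{n}.png',cv2.cvtColor(cv2.resize(s.rgb[y0:y0+50,x0:x0+60],None,fx=11,fy=11,interpolation=cv2.INTER_CUBIC),cv2.COLOR_RGB2BGR))
E
python3 look3.py 50
```

```text
t 59.55 p [ 0.648  -0.1983  0.1456] x [ 0.88   0.031 -0.474] z [-0.474 -0.016 -0.88 ] head 0.0347 F [-4.6  0.8  0.5] w 0.0225 q [ 0.28  0.9  -0.23  1.05  0.24  1.71 -1.47]
side org 263 201
```

>>> step_arm(rows="0.012 0 -0.007 0 0 0 -1; 0.01 0 -0.005 0 0 0 -1; 0 0 0 0 0 0 -1; 0 0 0 0 0 0 -1")

```text
time_s: 60.15
position: [0.6538, -0.1981, 0.1455]
ee_rot: [0.004, 0.969, 0.017, -0.245]
contact_force: [-7.9, -0.1, -0.9]
gripper_width: 0.0227
```

```bash
python3 look3.py 51
python3 - <<'E'
from h import *
np.set_printoptions(precision=4,suppress=True)
s=Cam('side'); g=lambda x,y:((x+.5)/11-.5+263,(y+.5)/11-.5+201)
n=np.array([-.035,1,0])
P=[onplane(s,g(*u),(.65,-.2,.12),n) for u in [(455,378),(517,378),(478,487),(503,487)]]
for p in P: print(p)
a=(P[0]+P[1])/2;b=(P[2]+P[3])/2;print('lean50',np.arctan2(b[0]-a[0],a[2]-b[2]))
E
```

```text
t 60.15 p [ 0.6538 -0.1981  0.1455] x [ 0.879  0.03  -0.475] z [-0.475 -0.016 -0.88 ] head 0.0346 F [-7.9 -0.1 -0.9] w 0.0227 q [ 0.28  0.91 -0.23  1.02  0.24  1.72 -1.47]
side org 265 201
[ 0.6409 -0.2003  0.1129]
[ 0.6561 -0.1998  0.1119]
[ 0.6525 -0.1999  0.0666]
[ 0.6588 -0.1997  0.0661]
lean50 0.1545100621887301
```

```bash
cat h.py | head -80; python3 -c "
from h import *
st()"; cat look2.py look3.py pinlook.py
```

```text
from bench import readout, vision, job
import cv2,numpy as np
from scipy.spatial.transform import Rotation as R
def rot(q): return R.from_quat([q[1],q[2],q[3],q[0]])
class Cam:
    def __init__(s,n):
        st=readout.state() if n=='wrist' else None
        c=vision.capture(n); s.n=n; s.rgb=c['frame']; s.K=np.array(c['mtx'])
        if n=='wrist':
            T=np.array(c['T_tool_cam']); Rt=rot(st['ee_rot']).as_matrix()
            s.Rm=Rt@T[:3,:3]; s.p=Rt@T[:3,3]+np.array(st['position'])
        else: s.Rm=rot(c['orientation']).as_matrix(); s.p=np.array(c['xyz'])
        s.hsv=cv2.cvtColor(s.rgb,cv2.COLOR_RGB2HSV)
    def ray(s,uv): return s.Rm@np.linalg.inv(s.K)@np.array([uv[0],uv[1],1.])
    def at(s,uv,z):
        d=s.ray(uv); return s.p+d*(z-s.p[2])/d[2]
    def proj(s,P):
        c=s.K@(s.Rm.T@(np.array(P)-s.p)); return c[:2]/c[2]
    def save(s,name,box=None,k=1,pts=()):
        im=cv2.cvtColor(s.rgb,cv2.COLOR_RGB2BGR).copy()
        for P in pts:
            u=s.proj(P); cv2.circle(im,tuple(np.round(u).astype(int)),1,(0,255,0),-1)
        if box: im=im[box[1]:box[3],box[0]:b
[... 4349 characters left out ...]
NTER_CUBIC),cv2.COLOR_RGB2BGR))
from h import *
import sys
np.set_printoptions(precision=4,suppress=True)
name=sys.argv[1]
st(); w=Cam('wrist'); im=w.rgb[100:384,150:370].astype(float); im=np.clip(im*2.2,0,255).astype(np.uint8)
cv2.imwrite(f'pics/w{name}.png',cv2.cvtColor(cv2.resize(im,None,fx=2.7,fy=2.1,interpolation=cv2.INTER_CUBIC),cv2.COLOR_RGB2BGR))
s=Cam('side'); P=readout.state()['position']; u=s.proj(P).astype(int); x0=max(0,u[0]-40);y0=max(0,u[1]-35)
im=s.rgb[y0:y0+75,x0:x0+80].astype(float); im=np.clip(im*1.8,0,255).astype(np.uint8)
print('side origin',x0,y0)
cv2.imwrite(f'pics/s{name}.png',cv2.cvtColor(cv2.resize(im,None,fx=8,fy=8,interpolation=cv2.INTER_CUBIC),cv2.COLOR_RGB2BGR))
```

>>> step_arm(rows="0.012 0 -0.007 0 0 0 -1;0 0 0 0 0 0 -1;0 0 0 0 0 0 -1")

```text
time_s: 60.68
position: [0.6571, -0.1981, 0.1453]
ee_rot: [0.004, 0.969, 0.017, -0.245]
contact_force: [-8.3, 0.1, -1.7]
gripper_width: 0.0226
```

```bash
python3 look3.py 52
```

```text
t 60.67 p [ 0.6571 -0.1981  0.1453] x [ 0.879  0.03  -0.476] z [-0.476 -0.016 -0.879] head 0.0347 F [-8.3  0.1 -1.7] w 0.0226 q [ 0.28  0.92 -0.23  1.01  0.24  1.73 -1.47]
side org 266 201
```

View pics/w52.png

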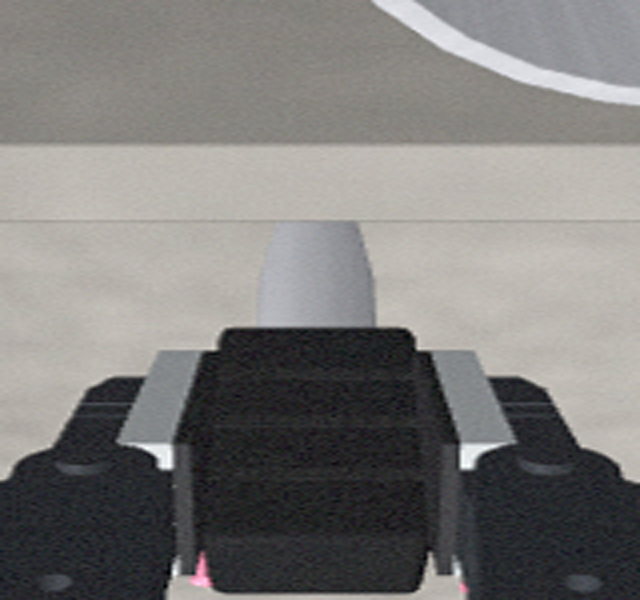

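View pics/s52.png

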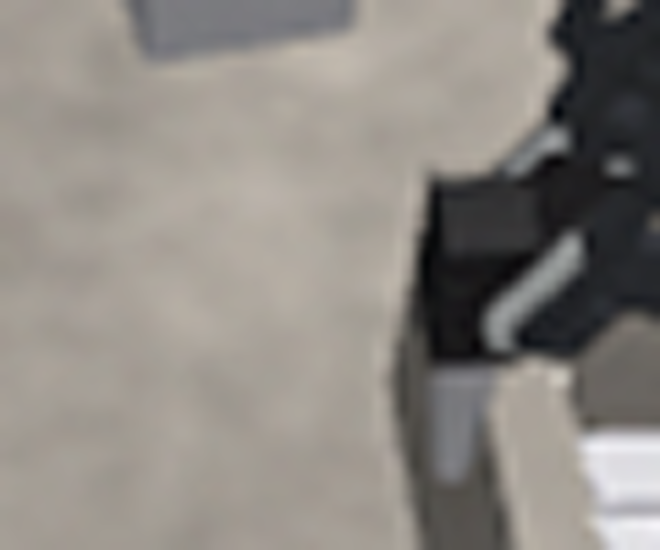

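The wrist crop shows the grip between the pads, with the shank going straight down at the curb line (row 220). In the side crop the shank is nearly parallel to the curb. Next I back off and lift.

>>> step_arm(rows="-0.014 0 0.008 0 0 0 -1;-0.035 0 0.019 0 0 0 -1;-0.07 0 0.038 0 0 0 -1;-0.05 0 -0.08 0 0 0 -1;-0.048 0 -0.088 0 0 0 -1")

```text
time_s: 61.4
position: [0.6243, -0.1991, 0.1962]
ee_rot: [0.004, 0.97, 0.017, -0.241]
contact_force: [0.7, -0.3, -2.3]
gripper_width: 0.0222
```

>>> step_arm(rows="-0.05 0 -0.09 0 0 0 -1;-0.05 0 -0.09 0 0 0 -1;-0.048 0 -0.088 0 0 0 -1;0 0 0 0 0 0 -1;0 0 0 0 0 0 -1")

```text
time_s: 62.02
position: [0.6224, -0.1986, 0.2705]
ee_rot: [0.004, 0.97, 0.017, -0.243]
contact_force: [0.1, -0.8, -2.7]
gripper_width: 0.0226
```

```bash
python3 pinlook.py 53
```

```text
t 62.02 p [ 0.6224 -0.1986  0.2705] x [ 0.882  0.031 -0.471] z [-0.471 -0.016 -0.882] head 0.0356 F [ 0.1 -0.8 -2.7] w 0.0226 q [ 0.23  0.76 -0.1   1.01  0.16  1.85 -1.39]
side origin 264 159
```

View pics/w53.png

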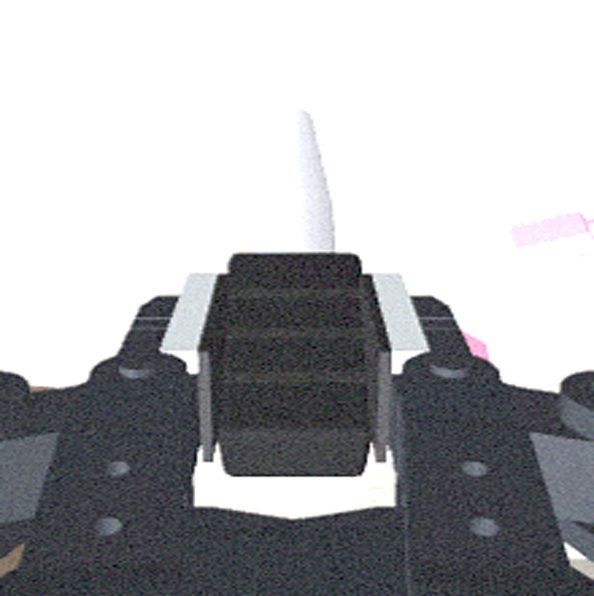

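View pics/s53.png

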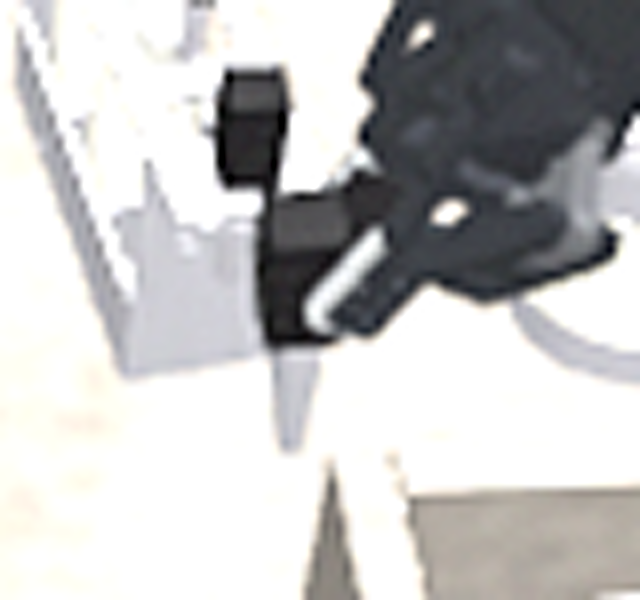

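```bash
cat > look4.py <<'E'
from h import *
import sys
n=sys.argv[1]
st(); w=Cam('wrist'); im=cv2.cvtColor(w.rgb,cv2.COLOR_RGB2BGR)[90:330,180:340]
cl=cv2.createCLAHE(3,(4,4)); f=lambda im:np.stack([cl.apply(np.ascontiguousarray(im[...,i])) for i in range(3)],-1)
cv2.imwrite(f'pics/w{n}.png',cv2.resize(f(im),None,fx=4,fy=2.5,interpolation=cv2.INTER_CUBIC))
s=Cam('side'); P=readout.state()['position']; u=s.proj(P).astype(int); x0,y0=u[0]-45,u[1]-25; print('side org',x0,y0)
a=s.proj(P);b=s.proj(np.array(P)-[0,0,.05]); print('vertical slope dx/dy',(b-a)[0]/(b-a)[1])
cv2.imwrite(f'pics/s{n}.png',cv2.resize(f(cv2.cvtColor(s.rgb[y0:y0+50,x0:x0+60],cv2.COLOR_RGB2BGR)),None,fx=11,fy=11,interpolation=cv2.INTER_CUBIC))
E
python3 look4.py 54
```

```text
t 62.12 p [ 0.622  -0.1988  0.2695] x [ 0.881  0.031 -0.472] z [-0.472 -0.015 -0.881] head 0.0357 F [-0.2  0.3 -1.1] w 0.0227 q [ 0.23  0.76 -0.1   1.02  0.16  1.85 -1.39]
side org 259 169
vertical slope dx/dy -0.18305664570102043
```

View pics/w54.png

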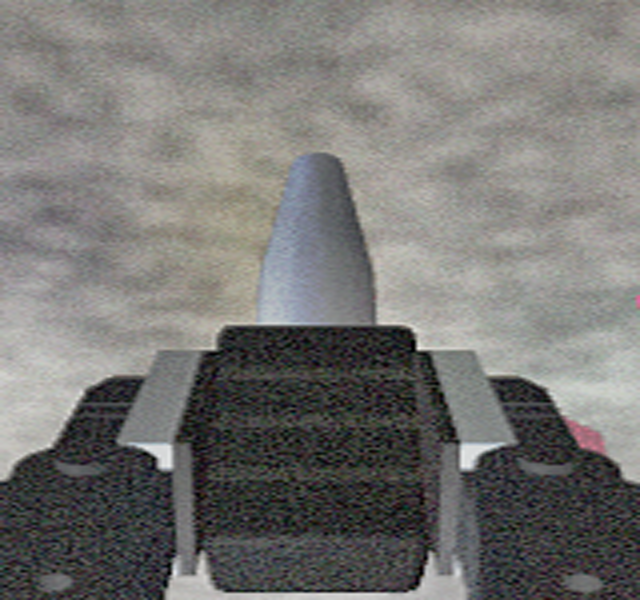

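View pics/s54.png

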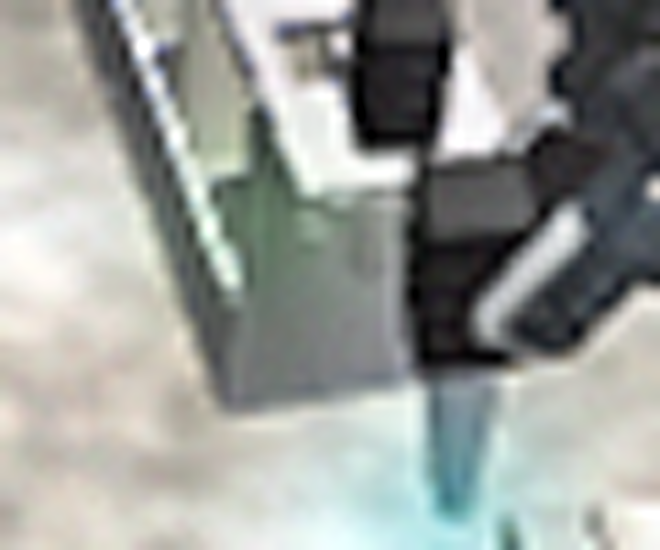

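```bash
cat > ln.py <<'E'
from h import *
np.set_printoptions(precision=4,suppress=True)
def lean(org,wt,st_,wb,sb):
    w=Cam('wrist');s=Cam('side'); o=np.array(org)
    W=lambda p:(p[0]/4+180,p[1]/2.5+90); S=lambda p:(p[0]/11+o[0],p[1]/11+o[1])
    t,e=tri(w,W(wt),s,S(st_)); b,e2=tri(w,W(wb),s,S(sb)); d=b-t
    print('tip',t,e,'butt',b,e2,'len',np.linalg.norm(d),'lean tip->',-d[:2]/d[2])
    return t,b
E
python3 -c "
from ln import *
lean((259,169),(320,155),(452,517),(317,567),(478,198)); st()"
```

```text
tip [ 0.6212 -0.201   0.1929] 0.00031087806650714956 butt [ 0.6142 -0.2012  0.2973] 0.001708249569130905 len 0.10465227168344947 lean tip-> [0.0674 0.0016]
t 62.33 p [ 0.6221 -0.1992  0.2698] x [ 0.881  0.031 -0.471] z [-0.471 -0.015 -0.882] head 0.035 F [-0.4 -0.5 -0.7] w 0.0227 q [ 0.23  0.76 -0.1   1.02  0.16  1.85 -1.39]
```

```bash
python3 -c "
from h import *
p,Rt=plan((.54,-.12,.272),.035,.49,-1,vmax=.03)
p,Rt=plan((.53,.13,.275),.33,.56,-1,vmax=.03,p0=p,R0=Rt)
plan((.58,.195,.275),.33,.56,-1,vmax=.03,p0=p,R0=Rt)"
```

```text
N=4
-0.071 -0.082 0.036 -0.001 0 0 -1; -0.071 -0.082 0.035 -0.001 0 0 -1; -0.071 -0.082 0.035 -0.001 0 0 -1; -0.071 -0.082 0.035 -0.001 0 0 -1
N=9
-0.001 -0.111 -0.001 -0.033 -0.015 -0.057 -1; 0.002 -0.111 -0.003 -0.033 -0.015 -0.057 -1; 0.005 -0.111 -0.005 -0.033 -0.015 -0.057 -1; 0.008 -0.111 -0.006 -0.033 -0.015 -0.057 -1; 0.011 -0.11 -0.008 -0.033 -0.015 -0.057 -1
0.014 -0.11 -0.01 -0.033 -0.015 -0.057 -1; 0.017 -0.109 -0.012 -0.033 -0.015 -0.057 -1; 0.02 -0.108 -0.014 -0.033 -0.015 -0.057 -1; 0.023 -0.108 -0.016 -0.033 -0.015 -0.057 -1
N=3
0.077 -0.06 -0.048 0 0 0 -1; 0.077 -0.06 -0.048 0 0 0 -1; 0.077 -0.06 -0.048 0 0 0 -1
```

>>> step_arm(rows="-0.04 -0.04 0.018 0 0 0 -1;-0.071 -0.082 0.035 0 0 0 -1;-0.071 -0.082 0.035 0 0 0 -1;-0.071 -0.082 0.035 0 0 0 -1;-0.031 -0.042 0.017 0 0 0 -1")

```text
time_s: 62.95
position: [0.5398, -0.119, 0.2734]
ee_rot: [0.004, 0.97, 0.017, -0.242]
contact_force: [0.6, -0.0, -1.1]
gripper_width: 0.0226
```

>>> step_arm(rows="0 -0.111 0 -0.033 -0.015 -0.057 -1; 0.002 -0.111 -0.003 -0.033 -0.015 -0.057 -1; 0.005 -0.111 -0.005 -0.033 -0.015 -0.057 -1; 0.008 -0.111 -0.006 -0.033 -0.015 -0.057 -1; 0.011 -0.11 -0.008 -0.033 -0.015 -0.057 -1")

```text
time_s: 63.58
position: [0.5353, 0.0211, 0.2741]
ee_rot: [0.027, 0.96, 0.097, -0.259]
contact_force: [-0.4, 0.9, -0.7]
gripper_width: 0.0227
```

>>> step_arm(rows="0.014 -0.11 -0.01 -0.033 -0.015 -0.057 -1; 0.017 -0.109 -0.012 -0.033 -0.015 -0.057 -1; 0.02 -0.108 -0.014 -0.033 -0.015 -0.057 -1; 0.023 -0.108 -0.016 -0.033 -0.015 -0.057 -1;0 0 0 0 0 0 -1")

```text
time_s: 64.2
position: [0.5294, 0.1344, 0.2752]
ee_rot: [0.045, 0.948, 0.162, -0.272]
contact_force: [0.4, -0.3, -2.1]
gripper_width: 0.0223
```

```bash
python3 -c "
from h import *
st()
p,Rt=plan((.58,.195,.275),.33,.56,-1,vmax=.03)"
```

```text
t 64.2 p [0.5294 0.1344 0.2752] x [ 0.8    0.283 -0.53 ] z [-0.5   -0.173 -0.848] head 0.3398 F [ 0.4 -0.3 -2.1] w 0.0223 q [-0.18  0.62 -0.27  1.29  0.1   1.8  -1.68]
N=3
0.077 -0.054 -0.048 0.001 -0.001 0.006 -1; 0.077 -0.054 -0.048 0.001 -0.001 0.006 -1; 0.077 -0.054 -0.048 0.001 -0.001 0.006 -1
```

>>> step_arm(rows="0.06 -0.045 -0.025 0 0 0 -1;0.08 -0.06 -0.025 0 0 0 -1;0.07 -0.06 -0.015 0 0 0 -1;0 0 0 0 0 0 -1;0 0 0 0 0 0 -1")

```text
time_s: 64.82
position: [0.5669, 0.1857, 0.2618]
ee_rot: [0.046, 0.948, 0.158, -0.272]
contact_force: [0.6, -0.8, -1.3]
gripper_width: 0.0225
```

```bash
python3 look4.py 55
python3 - <<'E'
from h import *
w=Cam('wrist'); w.save('w55b'); s=Cam('side'); print(s.proj((.591,.2017,.133)),w.proj((.591,.2017,.133)))
E
```

```text
t 64.83 p [0.5669 0.1857 0.2618] x [ 0.802  0.275 -0.529] z [-0.5   -0.173 -0.848] head 0.3304 F [ 0.6 -0.8 -1.3] w 0.0225 q [-0.28  0.72 -0.2   1.14  0.06  1.85 -1.71]
side org 224 79
vertical slope dx/dy -0.0622274950283647
[274.69858677 134.95298749] [245.04466232  60.59465273]
```

View pics/w55b.png

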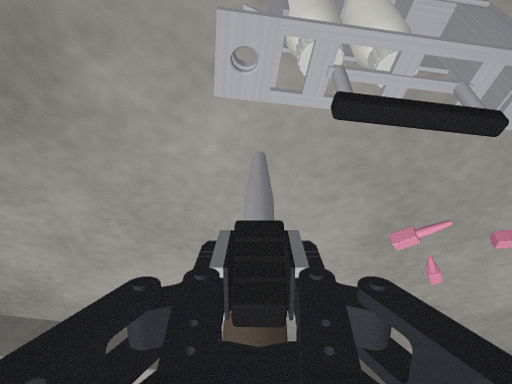

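View pics/s55.png

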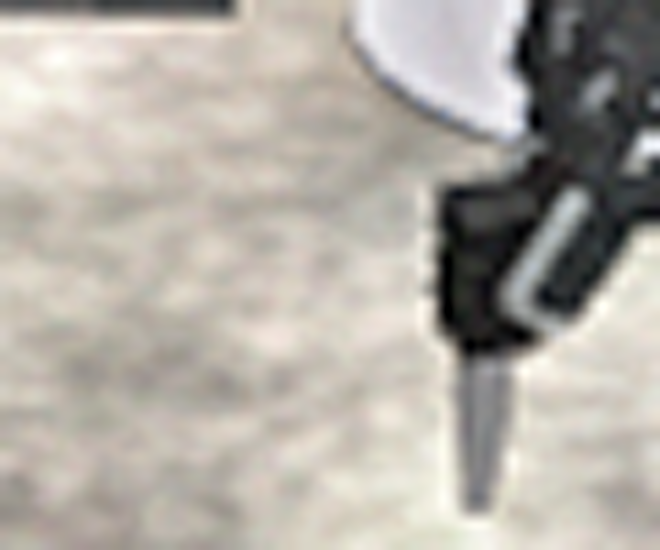

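Run:
```python
from ln import *
t,b=lean((224,79),((259.5-180)*4,(152.5-90)*2.5),(477,510),((259-180)*4,(317-90)*2.5),(495,210))
w=Cam('wrist');s=Cam('side')
S=readout.state(); p=np.array(S['position']); print('tip in tool',rot(S['ee_rot']).inv().apply(t-p))
print('hole by wrist',w.at((245,59),.133))
```

```text
tip [0.5622 0.1818 0.1871] 0.00037131656703813266 butt [0.5614 0.1809 0.2897] 0.0039210342617974105 len 0.10256458166001349 lean tip-> [0.0083 0.0085]
tip in tool [0.0349 0.0023 0.0667]
hole by wrist [0.592  0.2025 0.133 ]
```

```bash
python3 -c "
from h import *
p=np.array(readout.state()['position']); R0=rot(readout.state()['ee_rot'])
p1=p+[0,0,-.03]; plan(p1,0,Rt=R0,grip=-1,vmax=.016); plan(p1+[.03,.0205,0],0,Rt=R0,p0=p1,grip=-1,vmax=.013)"
```

```text
N=2
0.032 0 0.051 0 0 0 -1; 0.032 0 0.051 0 0 0 -1
N=3
0.04 -0.013 -0.025 0 0 0 -1; 0.04 -0.013 -0.025 0 0 0 -1; 0.04 -0.013 -0.025 0 0 0 -1
```

>>> step_arm(rows="0.032 0 0.051 0 0 0 -1; 0.032 0 0.051 0 0 0 -1;0 0 0 0 0 0 -1;0 0 0 0 0 0 -1")

```text
time_s: 65.72
position: [0.5669, 0.1862, 0.2317]
ee_rot: [0.045, 0.948, 0.158, -0.272]
contact_force: [-0.4, -0.5, -1.2]
gripper_width: 0.0228
```

>>> step_arm(rows="0.04 -0.013 -0.025 0 0 0 -1; 0.04 -0.013 -0.025 0 0 0 -1; 0.04 -0.013 -0.025 0 0 0 -1;0 0 0 0 0 0 -1;0 0 0 0 0 0 -1")

```text
time_s: 66.35
position: [0.597, 0.2068, 0.2321]
ee_rot: [0.045, 0.948, 0.158, -0.271]
contact_force: [0.1, 0.2, -1.9]
gripper_width: 0.0224
```

```bash
python3 look4.py 56
```

```text
t 66.35 p [0.597  0.2068 0.2321] x [ 0.803  0.276 -0.529] z [-0.5   -0.172 -0.849] head 0.3309 F [ 0.1  0.2 -1.9] w 0.0224 q [-0.32  0.8  -0.14  1.05  0.04  1.85 -1.69]
side org 233 83
vertical slope dx/dy -0.08338902860826913
```

View pics/w56.png

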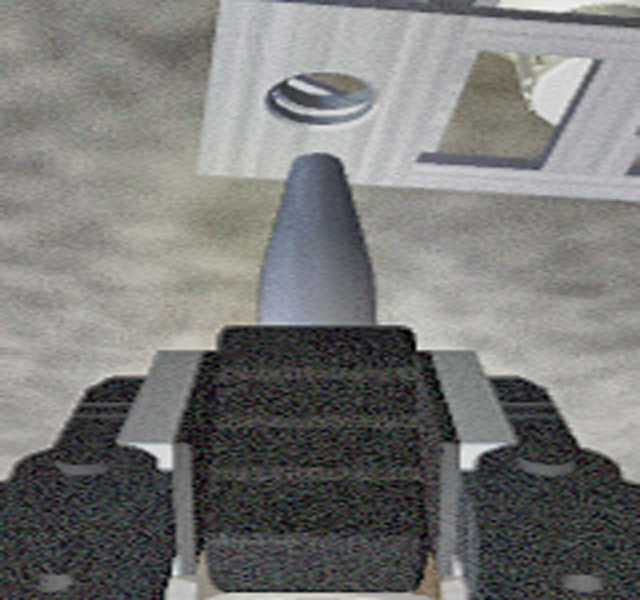

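View pics/s56.png

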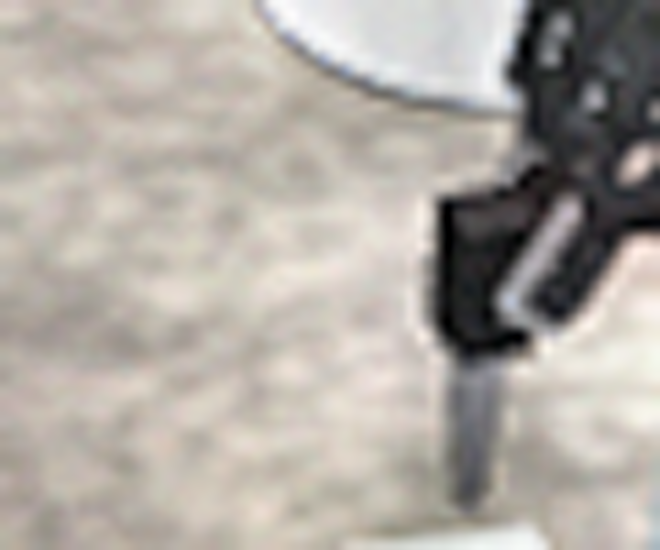

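Run:
```python
from ln import *
w=Cam('wrist');s=Cam('side')
W=lambda x,y:(180+x/4,90+y/2.5)
t,e=tri(w,W(317,157),s,(233+468/11,83+507/11)); print(t,e)
h=w.at(W(320,97),.133); print('hole wrist',h); print(t-h)
s.save('s57',(240,105,300,160),11)
```

```text
[0.5921 0.203  0.1567] 0.0008426274513386579
hole wrist [0.5925 0.2028 0.133 ]
[-0.0004  0.0002  0.0237]
```

View pics/s57.png

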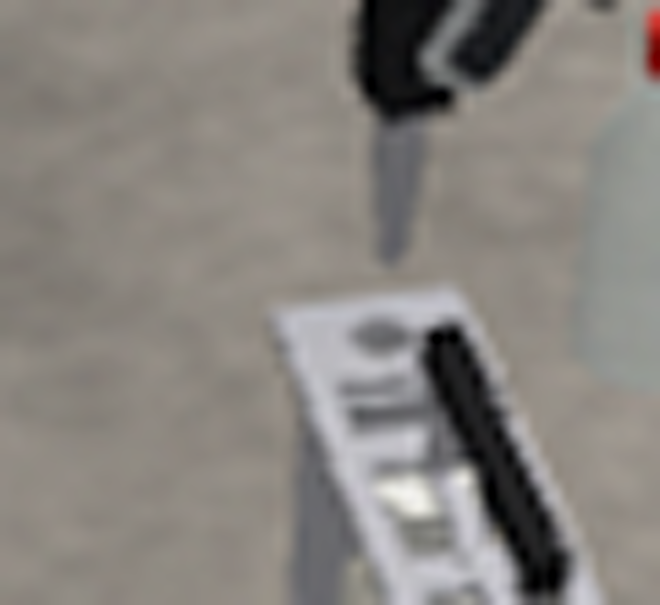

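Run:
```python
from ln import *
w=Cam('wrist');s=Cam('side')
W=lambda x,y:(180+x/4,90+y/2.5)
h,e=tri(w,W(320,97),s,(274.55,135.5)); print(h,e)
print(s.proj((.5921,.203,.133)),'seen hole 274.55 135.5')
p=np.array(readout.state()['position']); R0=rot(readout.state()['ee_rot'])
plan(p+[0,0,-.02],0,Rt=R0,grip=-1,vmax=.011)
```

```text
[0.5907 0.2021 0.1304] 5.3775028202894575e-05
[274.9954 134.7149] seen hole 274.55 135.5
N=2
0.021 0 0.034 0 0 0 -1; 0.021 0 0.034 0 0 0 -1
```

>>> step_arm(rows="0.021 0 0.034 0 0 0 -1; 0.021 0 0.034 0 0 0 -1;0 0 0 0 0 0 -1;0 0 0 0 0 0 -1")

```text
time_s: 67.15
position: [0.5971, 0.2069, 0.2118]
ee_rot: [0.045, 0.948, 0.158, -0.271]
contact_force: [0.0, -0.8, -1.1]
gripper_width: 0.0227
```

```bash
python3 look2.py 58 245 105
```

```text
t 67.15 p [0.5971 0.2069 0.2118] x [ 0.802  0.276 -0.529] z [-0.501 -0.172 -0.848] head 0.331 F [ 0.  -0.8 -1.1] w 0.0227 q [-0.32  0.82 -0.14  1.07  0.04  1.81 -1.69]
```

View pics/w58.png

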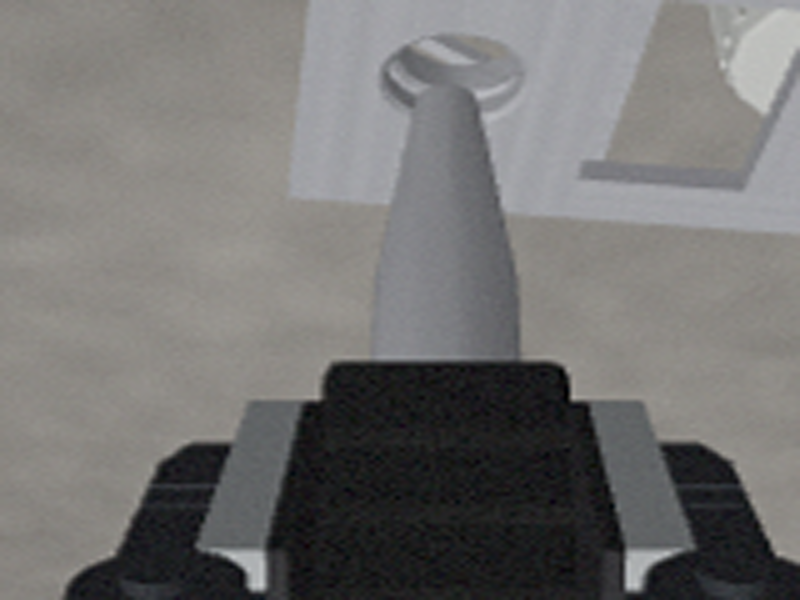

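View pics/s58.png

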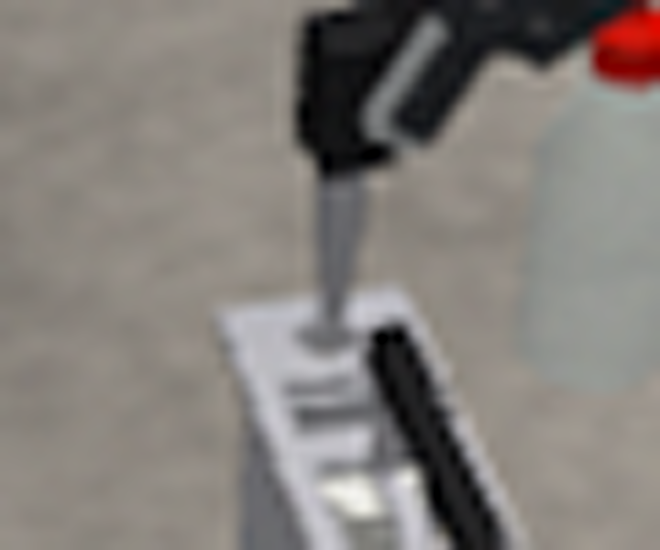

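>>> step_arm(rows="0.021 0.001 0.034 0 0 0 -1; 0.016 0.001 0.026 0 0 0 -1;0 0 0 0 0 0 -1;0 0 0 0 0 0 -1")

```text
time_s: 67.75
position: [0.5972, 0.2064, 0.1943]
ee_rot: [0.045, 0.948, 0.158, -0.271]
contact_force: [0.1, -0.3, -1.2]
gripper_width: 0.0226
```

```bash
python3 look2.py 59 245 105
```

```text
t 67.75 p [0.5972 0.2064 0.1943] x [ 0.802  0.276 -0.529] z [-0.5   -0.172 -0.849] head 0.331 F [ 0.1 -0.3 -1.2] w 0.0226 q [-0.32  0.83 -0.14  1.09  0.04  1.78 -1.69]
```

View pics/w59.png

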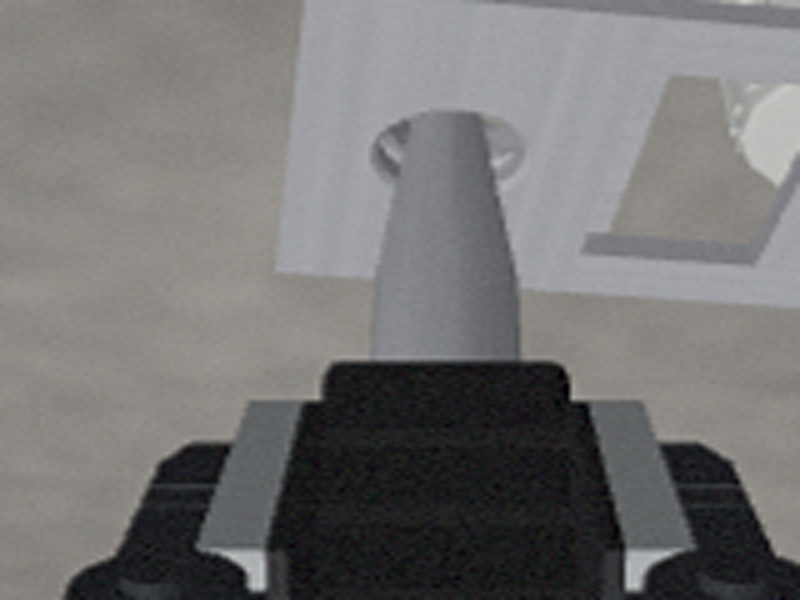

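View pics/s59.png

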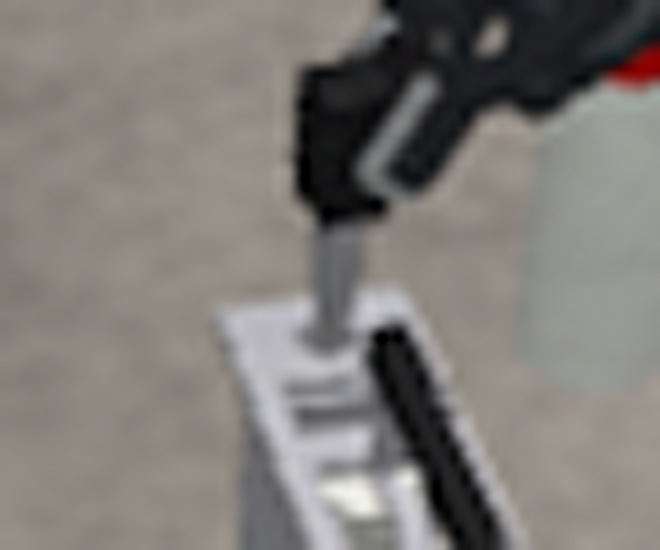

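>>> step_arm(rows="0.016 0 0.026 0 0 0 -1; 0.016 0 0.026 0 0 0 -1;0.01 0 0.017 0 0 0 -1;0 0 0 0 0 0 -1;0 0 0 0 0 0 -1")

```text
time_s: 68.47
position: [0.597, 0.2063, 0.1742]
ee_rot: [0.045, 0.948, 0.158, -0.271]
contact_force: [0.1, -1.2, -1.0]
gripper_width: 0.0227
```

```bash
python3 look2.py 60 245 105
```

```text
t 68.47 p [0.597  0.2063 0.1742] x [ 0.803  0.276 -0.529] z [-0.5   -0.172 -0.849] head 0.331 F [ 0.1 -1.2 -1. ] w 0.0227 q [-0.32  0.84 -0.14  1.11  0.05  1.75 -1.69]
```

View pics/w60.png

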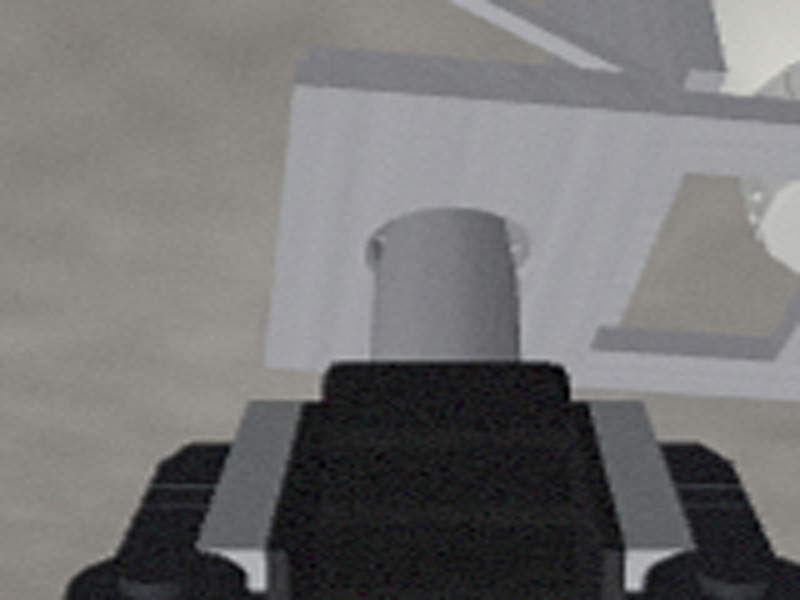

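View pics/s60.png

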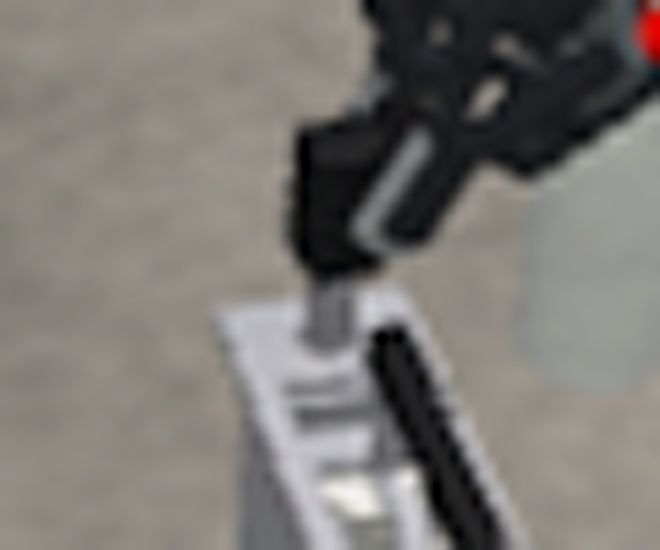

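>>> step_arm(rows="0.01 0 0.017 0 0 0 -1; 0.01 0 0.017 0 0 0 -1;0.01 0 0.017 0 0 0 -1;0.01 0 0.017 0 0 0 -1;0 0 0 0 0 0 -1")

```text
time_s: 69.2
position: [0.5968, 0.2054, 0.1536]
ee_rot: [0.046, 0.948, 0.158, -0.271]
contact_force: [-0.5, -4.3, -2.8]
gripper_width: 0.0224
```

```bash
python3 look2.py 61 245 105
```

```text
t 69.2 p [0.5968 0.2054 0.1536] x [ 0.803  0.275 -0.529] z [-0.5   -0.173 -0.849] head 0.3299 F [-0.5 -4.3 -2.8] w 0.0224 q [-0.32  0.86 -0.14  1.13  0.05  1.72 -1.69]
```

View pics/w61.png

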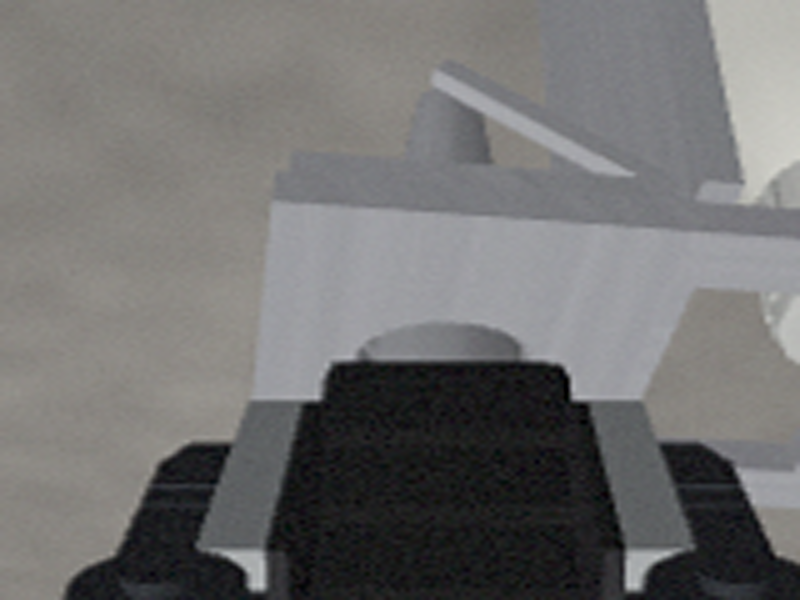

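View pics/s61.png

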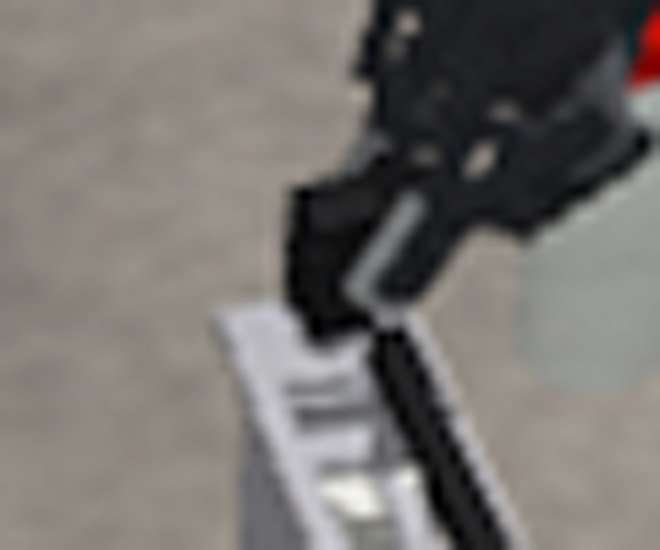

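>>> step_arm(rows="0.004 0.003 0.006 0 0 0 -1; 0.004 0.002 0.006 0 0 0 -1;0 0 0 0 0 0 -1;0 0 0 0 0 0 -1")

```text
time_s: 69.8
position: [0.5969, 0.2053, 0.1508]
ee_rot: [0.045, 0.948, 0.159, -0.271]
contact_force: [-0.0, -2.6, 1.7]
gripper_width: 0.0226
```

>>> step_arm(rows="0 0 0 0 0 0 -0.3;0 0 0 0 0 0 -0.1;0 0 0 0 0 0 0;0 0 0 0 0 0 0;0 0 0 0 0 0 0")

```text
time_s: 70.42
position: [0.5971, 0.2051, 0.1508]
ee_rot: [0.045, 0.948, 0.158, -0.271]
contact_force: [-0.7, 0.0, 0.0]
gripper_width: 0.043
```

```bash
python3 look2.py 62 245 105
```

```text
t 70.42 p [0.5971 0.2051 0.1508] x [ 0.803  0.276 -0.529] z [-0.5   -0.172 -0.849] head 0.3311 F [-0.7  0.   0. ] w 0.043 q [-0.32  0.86 -0.14  1.13  0.05  1.71 -1.69]
```

View pics/w62.png

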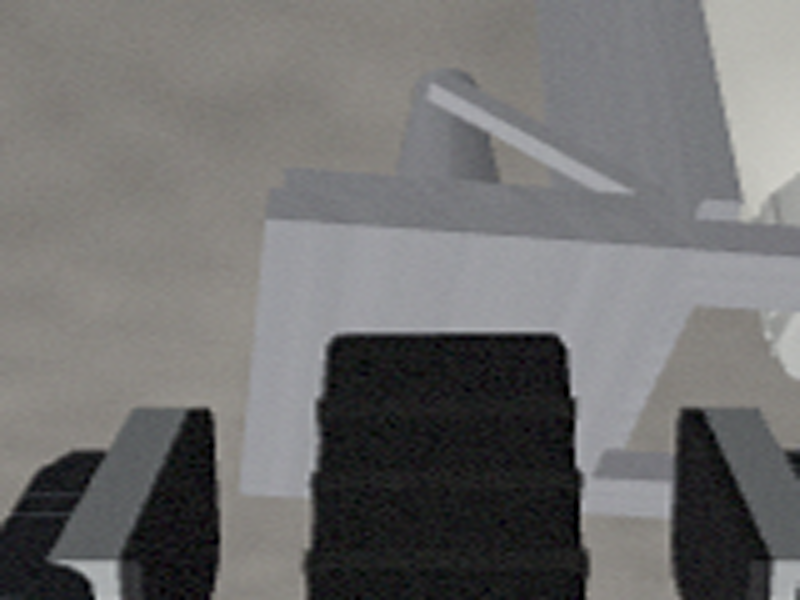

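View pics/s62.png

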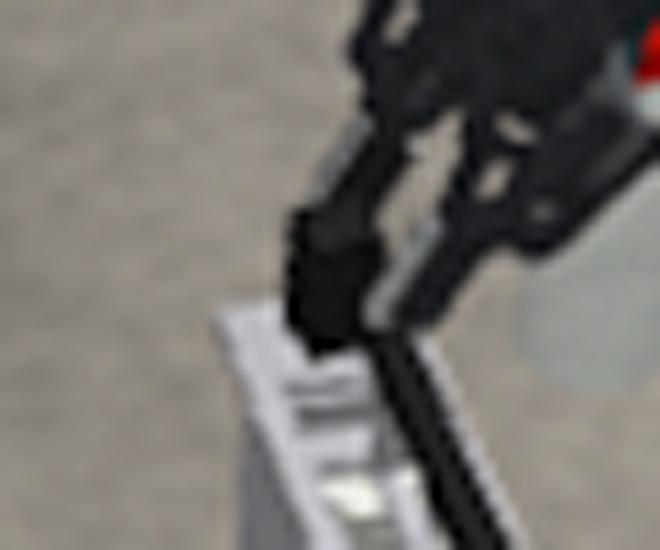

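>>> step_arm(rows="0.01 0 -0.06 0 0 0 0;0.02 0 -0.1 0 0 0 0;0.02 0 -0.13 0 0 0 0;0 0 -0.13 0 0 0 0;-0.1 0 -0.1 0 0 0 0")

```text
time_s: 71.15
position: [0.6305, 0.2147, 0.2518]
ee_rot: [0.043, 0.958, 0.157, -0.238]
contact_force: [-0.7, -2.0, -0.9]
gripper_width: 0.0427
```

```bash
python3 -c "
from h import *
st()
plan((.5,.05,.36),.33,.2,0,vmax=.04)"
```

```text
t 71.15 p [0.6305 0.2147 0.2518] x [ 0.838  0.28  -0.469] z [-0.442 -0.156 -0.883] head 0.3221 F [-0.7 -2.  -0.9] w 0.0427 q [-0.46  0.81  0.15  0.97 -0.11  1.85 -1.58]
N=6
-0.137 0.077 -0.008 0.002 0.096 -0.002 0; -0.137 0.077 -0.015 0.002 0.096 -0.002 0; -0.136 0.076 -0.021 0.002 0.096 -0.002 0; -0.135 0.076 -0.028 0.002 0.096 -0.002 0; -0.134 0.076 -0.035 0.002 0.096 -0.002 0
-0.132 0.076 -0.041 0.002 0.096 -0.002 0
```

>>> step_arm(rows="-0.1 0 -0.1 0 0.09 0 0;-0.13 0 -0.06 0 0.09 0 0;-0.13 0.07 -0.02 0 0.09 0 0;-0.13 0.1 -0.03 0 0.09 0 0;-0.13 0.1 -0.03 0 0.09 0 0")

```text
time_s: 71.78
position: [0.5388, 0.1139, 0.3666]
ee_rot: [0.021, 0.978, 0.163, -0.129]
contact_force: [0.4, -0.5, 0.1]
gripper_width: 0.0427
```

>>> step_arm(rows="-0.12 0.1 -0.05 0 0.09 0 0;-0.05 0.1 -0.05 0 0 0 0;0 0 0 0 0 0 0;0 0 0 0 0 0 0")

```text
time_s: 72.28
position: [0.5223, 0.057, 0.4]
ee_rot: [0.017, 0.98, 0.164, -0.108]
contact_force: [-0.3, 1.8, -1.1]
gripper_width: 0.0427
```

Run:
```python
from h import *
st(); w=Cam('wrist'); w.save('w63',None,1.5); s=Cam('side'); s.save('s63',(225,90,345,200),6); t=Cam('top'); t.save('t63',None,1.5)
for P in [(.591,.2017,.133),(.634,-.0143,.133)]: print([c.proj(P) for c in (w,s,t)])
```

```text
t 72.28 p [0.5223 0.057  0.4   ] x [ 0.923  0.317 -0.217] z [-0.206 -0.069 -0.976] head 0.3308 F [-0.3  1.8 -1.1] w 0.0427 q [-0.35  0.28  0.18  1.42 -0.02  1.66 -1.41]
[array([145.14874001,  -5.22144493]), array([274.69858677, 134.95298749]), array([180.75647851, 164.36436641])]
[array([355.59626247,  26.81890262]), array([294.37804992, 179.90032304]), array([247.14136212, 151.36218683])]
```

View pics/w63.png

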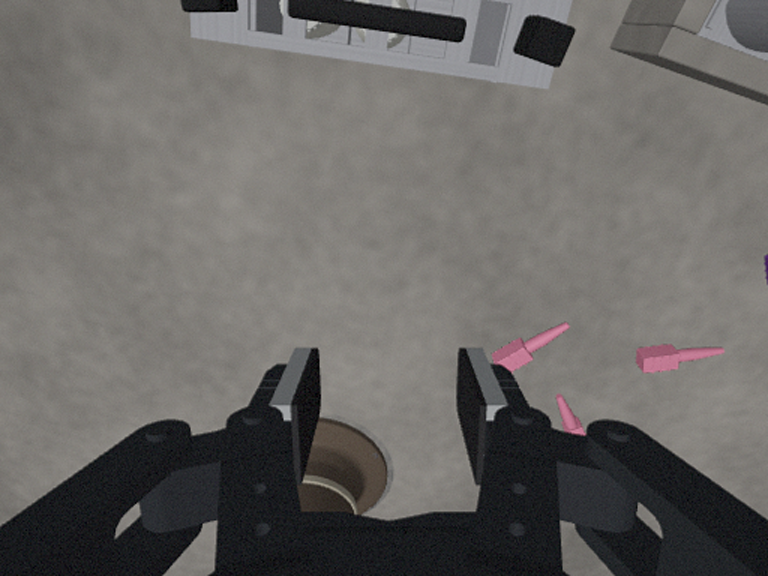

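View pics/s63.png

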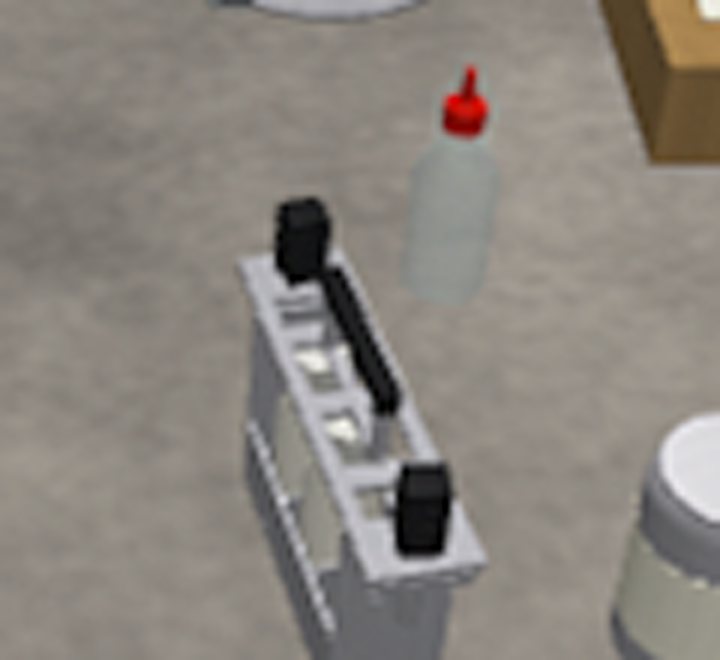

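View pics/t63.png

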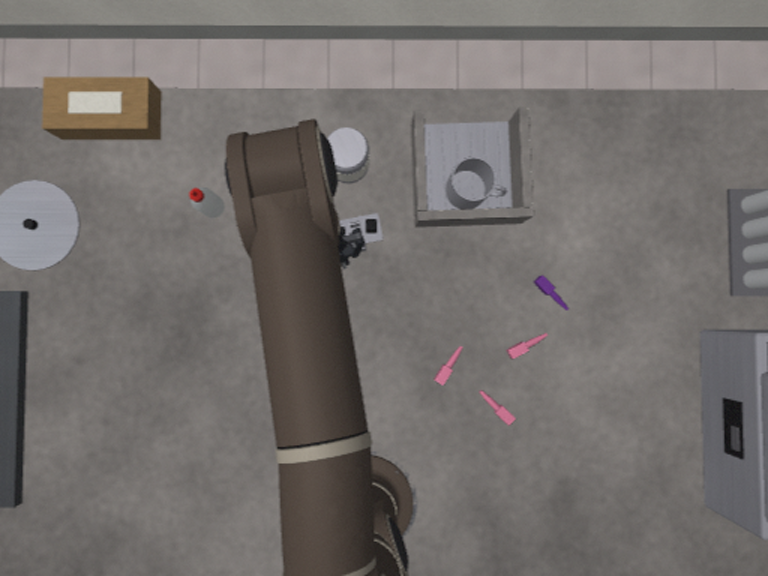

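The side crop shows both pins standing on the grid, left grip around (300,240) and right around (423,510), with the arm clear. I'm moving the arm out of the top view to measure them.

```bash
python3 -c "
from h import *
plan((.42,-.25,.4),.0,.3,0,vmax=.044)"
```

```text
N=8
-0.096 0.129 0.021 0.021 -0.02 0.08 0; -0.091 0.133 0.021 0.021 -0.02 0.08 0; -0.085 0.136 0.02 0.021 -0.02 0.08 0; -0.079 0.14 0.019 0.021 -0.02 0.08 0; -0.073 0.143 0.019 0.021 -0.02 0.08 0
-0.067 0.146 0.018 0.021 -0.02 0.08 0; -0.061 0.149 0.017 0.021 -0.02 0.08 0; -0.055 0.151 0.016 0.021 -0.02 0.08 0
```

>>> step_arm(rows="-0.096 0.129 0.021 0.021 -0.02 0.08 0; -0.091 0.133 0.021 0.021 -0.02 0.08 0; -0.085 0.136 0.02 0.021 -0.02 0.08 0; -0.079 0.14 0.019 0.021 -0.02 0.08 0; -0.073 0.143 0.019 0.021 -0.02 0.08 0")

```text
time_s: 73.05
position: [0.4581, -0.1364, 0.4]
ee_rot: [0.006, 0.989, 0.061, -0.135]
contact_force: [-0.0, 0.5, -0.1]
gripper_width: 0.0424
```

>>> step_arm(rows="-0.067 0.146 0.018 0.021 -0.02 0.08 0; -0.061 0.149 0.017 0.021 -0.02 0.08 0; -0.055 0.151 0.016 0.021 -0.02 0.08 0;0 0 0 0 0 0 0;0 0 0 0 0 0 0")

```text
time_s: 73.68
position: [0.4207, -0.25, 0.4]
ee_rot: [-0.001, 0.989, 0.0, -0.15]
contact_force: [-0.1, 0.9, 0.0]
gripper_width: 0.0429
```

Run:
```python
from h import *
st(); s=Cam('side'); s.save('s64',(255,105,325,185),7); t=Cam('top'); t.save('t64',(160,130,270,185),7)
np.set_printoptions(precision=4,suppress=True)
for P in [(.591,.2017,.133),(.634,-.0143,.133),(.591,.2017,.177),(.634,-.0143,.177)]: print([c.proj(P) for c in (s,t)])
```

```text
t 73.67 p [ 0.4207 -0.25    0.4   ] x [ 0.955  0.001 -0.296] z [-0.296  0.001 -0.955] head 0.0008 F [-0.1  0.9  0. ] w 0.0429 q [ 0.04  0.25  0.42  1.49  0.03  1.69 -1.11]
[array([274.6986, 134.953 ]), array([180.7565, 164.3644])]
[array([294.378 , 179.9003]), array([247.1414, 151.3622])]
[array([275.55  , 124.2149]), array([178.2389, 162.6358])]
[array([295.9767, 169.0248]), array([247.1947, 149.1365])]
```

View pics/s64.png

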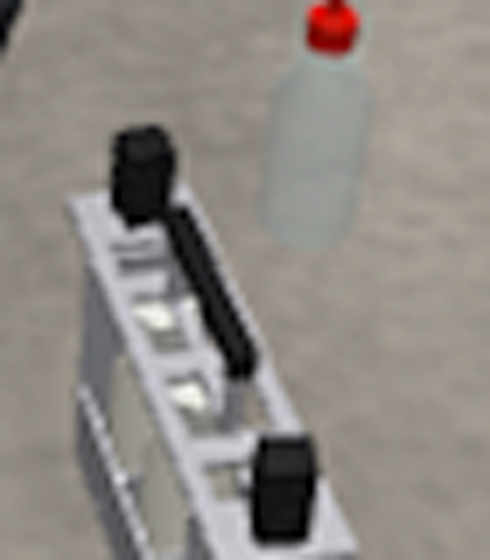

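View pics/t64.png

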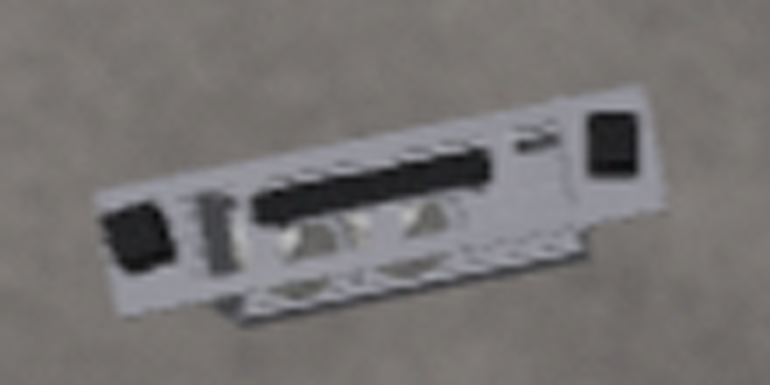

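Run:
```python
from h import *
np.set_printoptions(precision=4,suppress=True)
s=Cam('side');t=Cam('top')
c=np.array([.6124,.0936,.133]); print('pred centre top',t.proj(c),'meas',(160+380.5/7,130+201/7))
q=[t.at((160+x/7,130+y/7),.133) for x,y in [(97,190),(640,88),(665,208),(120,318)]]
m=np.mean(q,0); d=(q[0]+q[3]-q[1]-q[2])[:2]; print('grid centre',m,'heading',np.arctan2(d[1],d[0]),'len',np.linalg.norm(d)/2,'wid',np.linalg.norm(q[0]-q[3]))
for nm,a,b in [('L',(145,140),(179.0,163.3)),('R',(284,449),(247.5,150.2))]:
    print(nm,tri(s,(255+a[0]/7,105+a[1]/7),t,b))
# blob centroids of grips in top, at mid height .155
for cc,st_ in blobs((t.hsv[...,2]<55),15):
    if 165<cc[0]<260 and 140<cc[1]<175: print(cc,st_[4],t.at(cc,.160))
```

```text
pred centre top [214.0258 157.8848] meas (214.35714285714286, 158.71428571428572)
grid centre [0.6098 0.0923 0.133 ] heading 1.7662711509703177 len 0.2577524347982907 wid 0.06078575239557086
L (array([0.5903, 0.1996, 0.1753]), np.float64(0.0023582983397712302))
R (array([ 0.6316, -0.0153,  0.1774]), np.float64(0.0020771028984751605))
[247.1552 150.069 ] 58 [ 0.6338 -0.0142  0.16  ]
[212.7832 156.2448] 143 [0.6138 0.0952 0.16  ]
[179.5075 163.5672] 67 [0.5902 0.2008 0.16  ]
```

```bash
python3 -c "
from bench import job
print(job.sign_off())"
```

```text
the job is handed in; nothing more can be done
None
```

I stood both milk bottles (only two were there) in the middle and left cells and laid the grid on the lugs. I turned each pin upright against the curb and drove it home, the first in the right lug and the second in the left. I handed the job in at about 74 s; it gave no verdict.

Last checks, from the top and side pictures:
- **Pin height:** the pin tops are at z of about 0.175 (left) and 0.177 (right), where a fully seated pin would be at 0.177. No shank shows between either grip and the grid.
- **Pin position:** both grips are within about 1–2 mm of their hole axes in the top view. The left one looks upright in the side picture; I did not measure the right pin's lean again at the end.
- **Grid:** its heading is 1.766 rad, against 1.768 for the carrier.
- **Clearance:** the arm was well clear of everything, with the gripper empty and open.

- **Disagreement:** the corners of the grid put its middle about 3 mm from the carrier's, close to the 3.5 mm limit. The midpoint between the two pins agrees to under 1 mm, so I put the difference down to the hand-read corner pixels.
- **Pin slip:** both pins slid in the fingers while being turned, the first one more. I measured each again before inserting it.
- **Insertion force:** the second pin met about 4 N of sideways force near the end of its travel.

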